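# Clip the sample carriers onto the inspection stage and bar them in

### The job

Load every sample carrier lying on the bench onto the inspection stage, each in a place of its own: draw that place's sprung arm back, stand the carrier flat and square against the fixed edge, and let the arm spring in so that it holds the carrier there. Only when all the carriers are clipped, lay the retaining bar over them, resting down in the saddles of both supports with its grip upwards and roughly mid-way between them. Leave the other things on the bench where they are.

Things in the scene. Friction and masses are not known exactly. Their poses are not given: they have to be found in the camera images.
- stage: fixed aluminium stage: plate 12 mm thick (top = deck), stage x -105 to +65 mm, y -160 to +160 mm; origin at bench level. x points away from the robot, y left (yaw within 0.2). A dark rail 14 mm over the deck, 250 mm along y, is the fixed edge, face at x = +40 mm. Three places side by side against it, each with a sprung arm at -x; bar supports at y = -140, +140 mm
- place0 (a point): right-hand (stage y = -80 mm) place, between two thin black lines on the deck: the point on the deck under the centre of a carrier that stands home against the fixed edge (stage x = +10 mm); axes as the stage's
- arm0 (a joint): sprung curved steel arm of place0, turning level. 0 = fully in (nose 9 mm inside where a carrier belongs), 0.3 = pressing a carrier home (4 N), 1.3 = fully back; growing = counter-clockwise from above, pin goes towards the robot. Over-centre spring: below 0.75 it springs in, above 0.75 it springs back to 1.3 and stays. Needs up to 6 N at the pin. Starts in
- pin0 (a point): top centre of the upright black finger pin of arm0: 10 mm diameter, free from 10 to 36 mm over the deck (top 48 mm over the bench). Arm's pivot: stage x = -58 mm, y = 34 mm less than the place's; the pin stands 34.2 mm from it, in the direction 1.212 rad (counter-clockwise from stage x) plus the joint value
- place1 (a point): middle (y = 0) place, between two thin black lines on the deck: the point on the deck under the centre of a carrier that stands home against the fixed edge (stage x = +10 mm); axes as the stage's
- arm1 (a joint): sprung curved steel arm of place1, turning level. 0 = fully in (nose 9 mm inside where a carrier belongs), 0.3 = pressing a carrier home (4 N), 1.3 = fully back; growing = counter-clockwise from above, pin goes towards the robot. Over-centre spring: below 0.75 it springs in, above 0.75 it springs back to 1.3 and stays. Needs up to 6 N at the pin. Starts in
- pin1 (a point): top centre of the upright black finger pin of arm1: 10 mm diameter, free from 10 to 36 mm over the deck (top 48 mm over the bench). Arm's pivot: stage x = -58 mm, y = 34 mm less than the place's; the pin stands 34.2 mm from it, in the direction 1.212 rad (counter-clockwise from stage x) plus the joint value
- place2 (a point): left-hand (stage y = +80 mm) place, between two thin black lines on the deck: the point on the deck under the centre of a carrier that stands home against the fixed edge (stage x = +10 mm); axes as the stage's
- arm2 (a joint): sprung curved steel arm of place2, turning level. 0 = fully in (nose 9 mm inside where a carrier belongs), 0.3 = pressing a carrier home (4 N), 1.3 = fully back; growing = counter-clockwise from above, pin goes towards the robot. Over-centre spring: below 0.75 it springs in, above 0.75 it springs back to 1.3 and stays. Needs up to 6 N at the pin. Starts in
- pin2 (a point): top centre of the upright black finger pin of arm2: 10 mm diameter, free from 10 to 36 mm over the deck (top 48 mm over the bench). Arm's pivot: stage x = -58 mm, y = 34 mm less than the place's; the pin stands 34.2 mm from it, in the direction 1.212 rad (counter-clockwise from stage x) plus the joint value
- carrier_a: sample carrier (two or three are present, all alike): white plastic plate 60 mm (its x) by 44 mm (its y), 8 mm thick, two paper strips, and in the middle an upright grey grip 36 mm along x, 12 mm thick along y, from 8 to 32 mm over the underside; origin at the centre of the underside; 0.12 kg. Belongs with its 60 mm length square to the fixed edge, either way round
- carrier_b: sample carrier (two or three are present, all alike): white plastic plate 60 mm (its x) by 44 mm (its y), 8 mm thick, two paper strips, and in the middle an upright grey grip 36 mm along x, 12 mm thick along y, from 8 to 32 mm over the underside; origin at the centre of the underside; 0.12 kg. Belongs with its 60 mm length square to the fixed edge, either way round
- carrier_c: sample carrier (two or three are present, all alike): white plastic plate 60 mm (its x) by 44 mm (its y), 8 mm thick, two paper strips, and in the middle an upright grey grip 36 mm along x, 12 mm thick along y, from 8 to 32 mm over the underside; origin at the centre of the underside; 0.12 kg. Belongs with its 60 mm length square to the fixed edge, either way round
- bar: retaining bar: steel, 310 mm long (its y), 14 mm wide, 12 mm high, with an upright black grip at its middle, 14 mm thick along x, 44 mm along y, from 12 to 36 mm over the underside; origin at the centre of the underside; 0.25 kg; starts lying on the bench
- saddle_right (a point): centre of the saddle floor of the right support (stage x = +10, y = -140 mm, 50 mm over the bench). The support is 16 mm wide along y, 36 mm along x; the flared cheeks of the U-shaped saddle reach 64 mm over the bench, gap 20 mm at the floor, for the 14 mm bar
- saddle_left (a point): centre of the saddle floor of the left support (stage x = +10, y = +140 mm, 50 mm over the bench). The support is 16 mm wide along y, 36 mm along x; the flared cheeks of the U-shaped saddle reach 64 mm over the bench, gap 20 mm at the floor, for the 14 mm bar
- jar: closed white plastic bottle, 54 mm diameter, 95 mm tall; bystander, to be left where it is; origin at the centre of its underside
- beaker: clear open cup, 72 mm diameter, 90 mm tall; bystander, to be left where it is; origin at the centre of its underside
- pen: black marker pen lying flat, 120 mm long (along its own y), 12 mm wide; bystander, to be left where it is; origin at the centre of its underside
- cap: small white bottle cap, 32 mm diameter, 12 mm tall; bystander, to be left where it is; origin at the centre of its underside
- tape: roll of brown tape lying flat, 80 mm diameter, 20 mm tall; bystander, to be left where it is; origin at the centre of its underside
- card_box: cardboard box, 110 x 80 x 50 mm; bystander, to be left where it is; origin at the centre of its underside

How it is judged (in metres and radians):
On the way, in this order (a step that is already met when the one before it is completed fails the run):
1. every carrier is flush against the fixed edge in a place of its own, its arm pressing on it (x of carrier_a in the frame of stage between 0.007 and 0.013 m and z of carrier_a in the frame of stage between 0.009 and 0.015 m and angle between the x axis of each of carrier_a, carrier_b, carrier_c and the x axis of stage, either way round below 0.09 rad and angle between each of carrier_a, carrier_b, carrier_c's own z axis and vertical below 0.09 rad and linear speed of each of carrier_a, carrier_b, carrier_c below 0.02 m/s and ((y of carrier_a in the frame of place0 between -0.018 and 0.018 m and value of joint arm0 between 0.18 and 0.44 rad) or (y of carrier_a in the frame of place1 between -0.018 and 0.018 m and value of joint arm1 between 0.18 and 0.44 rad) or (y of carrier_a in the frame of place2 between -0.018 and 0.018 m and value of joint arm2 between 0.18 and 0.44 rad)) and x of carrier_b in the frame of stage between 0.007 and 0.013 m and z of carrier_b in the frame of stage between 0.009 and 0.015 m and ((y of carrier_b in the frame of place0 between -0.018 and 0.018 m and value of joint arm0 between 0.18 and 0.44 rad) or (y of carrier_b in the frame of place1 between -0.018 and 0.018 m and value of joint arm1 between 0.18 and 0.44 rad) or (y of carrier_b in the frame of place2 between -0.018 and 0.018 m and value of joint arm2 between 0.18 and 0.44 rad)) and x of carrier_c in the frame of stage between 0.007 and 0.013 m and z of carrier_c in the frame of stage between 0.009 and 0.015 m and ((y of carrier_c in the frame of place0 between -0.018 and 0.018 m and value of joint arm0 between 0.18 and 0.44 rad) or (y of carrier_c in the frame of place1 between -0.018 and 0.018 m and value of joint arm1 between 0.18 and 0.44 rad) or (y of carrier_c in the frame of place2 between -0.018 and 0.018 m and value of joint arm2 between 0.18 and 0.44 rad))), for 0.2 s.
2. the bar lies in both saddles (x of bar in the frame of stage between 0.004 and 0.016 m and y of bar in the frame of stage between -0.018 and 0.018 m and z of bar in the frame of stage between 0.047 and 0.053 m and angle between the y axis of bar and the y axis of stage, either way round below 0.05 rad and angle between bar's own z axis and vertical below 0.09 rad and linear speed of bar below 0.02 m/s), for 0.2 s.
At the end, for the whole second after the job is handed in: Each carrier flat at its own place (18 mm sideways), flush with the edge within 3 mm, square within 0.09 rad, its arm sprung in on it (0.18 to 0.44); then the bar on both saddle floors (3 mm in height, 6 mm across, 0.05 rad, centred within 18 mm); all at rest (all of step 1 and all of step 2); the robot touches nothing.
It fails at once if a bystander is knocked more than 40 mm away or over (distance of any of jar, beaker, pen, cap, tape, card_box from where it was at the start of the episode above 0.04 m or angle between any of jar, beaker, pen, cap, tape, card_box's own z axis and vertical above 0.6 rad).
Of carrier_a, carrier_b, carrier_c only 2 to 3 are there at a start; the rules pass over those that are not, and their reading is None.
At some moment in a run one of carrier_a, carrier_b, carrier_c, bar may be knocked a few centimetres aside while the robot is not near it.
Once in a run the grip may slacken for a moment while it holds something.
It also fails if it takes over 210 s, if anything falls off the work surface, if the arm or the gripper's body presses on something with over 40 N, if the wrist force passes 120 N, or if a joint passes its speed limit or range.

### The arm

A 6-joint arm with a two-finger parallel gripper is mounted at the origin on the work surface. World frame = base frame: x ahead of the robot, y to its left, z up, the work surface at z = 0. Lengths are in m, angles in degrees, forces in N, time in s.
With the tool pointing down it reaches from about 0.375 to 0.9 m from the base axis. Payload 3.1 kg.
Tool frame: the origin (TCP) lies on the centre line of the jaws, within the pads' length; the fingertips stand 25 mm ahead of it and the grasp point (between the pads) lies 6 mm ahead of it; y points along the fingers, x is the direction in which the jaws open and shut, and the axes are right-handed (so a half turn about y gives the same grasp; the last joint's range is limited). The gripper opens to 87 mm and grips with 3 to 60 N. Pads are 19 mm wide; open, the fingers measure 117 mm over their backs; the gripper's body (75 mm by 190 mm) begins 51 mm behind the grasp point.
Start: joints at [57.554, 30.224, 82.088, -0, 67.689, -10.227], TCP at [0.236, 0.579, 0.216] pointing down, gripper open.
Joint ranges: [-176.69, 176.69], [-43.24, 126.21], [12.49, 139.97], [-82, 262], [0, 151.66], [-163.58, 163.58]. Speed limits (degrees/s): [159.86, 159.86, 180, 180, 180, 180].

### API

Orientations are given as a 3x3 rotation matrix whose columns are the frame's x, y, z axes.
In Python, from rig import * gives the robot as it stands.
- The arm moves only by the tool play_rows, never from a script. Its argument "commands" is a list of rows, each a list of 2 entries, a list of its own where there are three numbers: the shift along the world's x, y, z in m, then the turn, a rotation vector about the world's x, y, z in rad. A call has 1 to 10 rows; each row is the pose to reach, as a shift and turn from the pose commanded when the call began; what a row does not reach only later rows make up. A row lasts 1/8 s, in which the tool goes at most 62.5 mm and 10.7 degrees, less where a joint would pass 70% of its speed; a pose out of reach is approached as far as the arm can. A call with a gripper value outside its range is refused whole. "gripper" is the finger opening in m, from 0 to 0.087, set as the call begins (left out, the last holds). The fingers move at their own pace and stop on an object; the grip force is fixed at half the most. Time passes only in rows, so rows that repeat a pose let the fingers close. It gives the time, the measured TCP pose, the force and the opening at its end, in the units of the state.
- read_state(): the state, without advancing time (a new reading comes with each control period).
- capture(name): name is "scene" or "side" or "wrist"; returns a dict with "frame" (420x560x3 uint8, red, green, blue), "depth" (420x560 float32, m along the optical axis (not along the pixel's ray), 0 where there is no reading), "mtx" (3x3 intrinsics, pixels), "cam_to_world" (4x4, takes a point from camera to world coordinates); the wrist camera has in their place "hand_eye" (4x4, takes a point from camera to tool coordinates, whose origin is the TCP and whose axes are the tool frame's). Camera axes: x right, y down, z forward; pixel columns grow to the right and rows downward; lengths in m; the calibration is good to about 2 mm. A picture is of the moment at which its call begins: read the wrist's pose just before it.
- hand_in(): hands the job in, once; it reports no verdict.
The state is a dict: "time_s": time; "joint_positions": joint angles; "qvel": joint speeds; "tau": joint torques, N m; "position": TCP position; "tcp_rot": TCP orientation; "force": force on the tool from outside, world axes, zero at the start; "moment": the same for the moment, N m; "opening": opening from 0.0 (shut) to 1.0 (fully open).
Only numpy, scipy, OpenCV 4.12 (cv2) and the standard library are available. Lean on these libraries where they do the work, as an engineer would, in place of code of your own. Each camera call takes 0.05 s, during which the arm holds its last target. There are 200 camera calls.

## Working session

There is one attempt and no reset: what is moved stays moved. The work goes in short steps, Python scripts to look and compute and a tool call to move; the robot and the scene stay as the last step left them, time stands still between calls to the robot, and variables do not carry over. Pictures are saved under pics/ and viewed, about 12 in all and at most 16, crops included, and the job is handed in when it is done.

Besides the shell and the picture viewer there is one more tool, called after "Emit:" as a command line: name --argument value ..., lists and objects as JSON in quotes. play_rows: Moves the arm, as the interface text tells. Its arguments: {"type":"object","properties":{"commands":{"type":"array"},"gripper":{"type":"number"}},"required":["commands"]}

```bash
mkdir -p pics; ls; python3 - <<'E'
from rig import *
import cv2,numpy as np
s=read_state();print(s)
for n in("scene","side"):
    c=capture(n);cv2.imwrite(f"pics/{n}0.png",c["frame"][:,:,::-1]);np.savez(f"{n}0.npz",**c)
    print(n,c["mtx"].tolist(),c["cam_to_world"].round(4).tolist())
E
```

```text
pics
{'time_s': 0.0, 'joint_positions': array([ 5.75529998e+01,  3.02789470e+01,  8.21556136e+01,  1.64651724e-04,
        6.76905016e+01, -1.02276492e+01]), 'qvel': array([ 0.03293196, -0.03825224,  0.12979925,  0.05028217, -0.03445233,
        0.03247786]), 'tau': array([-7.20349217e-04, -4.40045750e+01, -1.76589507e+01,  6.31219684e-02,
        5.84689470e-02, -1.66622181e-04]), 'position': array([0.235914  , 0.5779585 , 0.21467616]), 'tcp_rot': array([[ 3.78153220e-01, -1.17332892e-03, -9.25742278e-01],
       [ 9.25740531e-01, -1.84056723e-03,  3.78154839e-01],
       [-2.14759091e-03, -9.99997618e-01,  3.90181712e-04]]), 'force': array([-0.87131986, -0.19861199, -0.38841611]), 'moment': array([ 0.07870462, -0.01483289,  0.00671637]), 'opening': 1.0026803795488102}
scene [[386.37235107609473, 0.0, 282.5743733337845], [0.0, 386.37235107609473, 206.76921775368731], [0.0, 0.0, 1.0]] [[-0.5004, 0.6543, -0.5671, 1.1102], [0.8657, 0.3904, -0.3134, 0.1809], [0.0163, -0.6477, -0.7617, 0.8092], [0.0, 0.0, 0.0, 1.0]]
side [[449.6003388034648, 0.0, 283.8148750174611], [0.0, 449.6003388034648, 204.64896747167873], [0.0, 0.0, 1.0]] [[-0.9704, -0.1687, 0.1726, 0.3717], [-0.2412, 0.6557, -0.7155, 0.626], [0.0075, -0.736, -0.677, 0.7822], [0.0, 0.0, 0.0, 1.0]]
```

View pics/scene0.png

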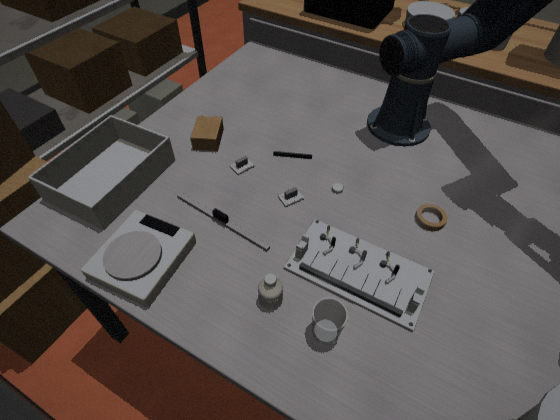

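View pics/side0.png

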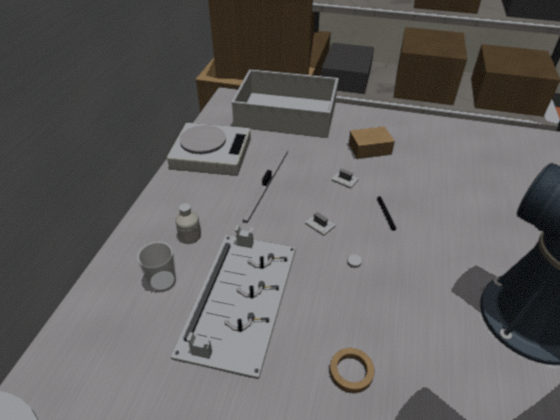

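```bash
cat > h.py <<'E'
import numpy as np,cv2
from rig import *
def ray(c,uv,z,T=None):
    T=c["cam_to_world"] if T is None else T
    uv=np.atleast_2d(np.array(uv,float)); d=np.c_[uv,np.ones(len(uv))]@np.linalg.inv(c["mtx"]).T@T[:3,:3].T
    o=T[:3,3]; return o+d*((z-o[2])/d[:,2])[:,None]
def proj(c,P,T=None):
    T=c["cam_to_world"] if T is None else T
    p=(np.atleast_2d(P)-T[:3,3])@T[:3,:3]; q=p@c["mtx"].T; return q[:,:2]/q[:,2:]
def look(name=None):
    s=read_state(); c=dict(capture("wrist")); M=np.eye(4);M[:3,:3]=s["tcp_rot"];M[:3,3]=s["position"]
    c["cam_to_world"]=M@c["hand_eye"]
    if name: cv2.imwrite(f"pics/{name}.png",c["frame"][:,:,::-1]); np.savez(f"{name}.npz",**c)
    return c
def st():
    s=read_state(); print(round(s["time_s"],2),s["position"].round(4),"x",s["tcp_rot"][:,0].round(3),"y",s["tcp_rot"][:,1].round(3),"F",s["force"].round(1),"op",round(s["opening"]*87,1),"q",s["joint_positions"].round(0))
E
python3 - <<'E'
from h import *
a=dict(np.load("scene0.npz"));b=dict(np.load("side0.npz"))
def p(c,n,uv,z): print(n,ray(c,uv,z).round(3)[:,:2].tolist())
p(a,"corners",[(317,225),(289,268),(433,270),(411,320)],.012)
p(b,"corners",[(228,239),(292,249),(178,352),(257,371)],.012)
p(a,"carr grips",[(241,161),(291,192)],.03);p(b,"carr",[(346,174),(320,218)],.03)
p(a,"bar",[(178,197),(268,247)],.01);p(b,"bar",[(288,151),(247,218)],.01);p(a,"bargrip",[(220,215)],.03);p(b,"bg",[(267,177)],.03)
p(a,"pen",[(275,154),(311,156)],.01);p(a,"cap",[(338,188)],.01);p(a,"tape",[(431,216)],.01);p(a,"box",[(208,130)],.05);p(a,"jar",[(270,290)],.04);p(a,"beaker",[(328,320)],.04)
print(capture("wrist")["hand_eye"].round(4).tolist(), capture("wrist")["mtx"].round(1).tolist())
E
```

```text
corners [[0.525, -0.039], [0.675, -0.038], [0.504, 0.262], [0.654, 0.256]]
corners [[0.666, -0.041], [0.514, -0.047], [0.661, 0.254], [0.508, 0.254]]
carr grips [[0.44, -0.333], [0.472, -0.146]]
carr [[0.432, -0.328], [0.468, -0.145]]
bar [[0.632, -0.413], [0.648, -0.113]]
bar [[0.612, -0.417], [0.644, -0.121]]
bargrip [[0.637, -0.265]]
bg [[0.633, -0.263]]
pen [[0.343, -0.274], [0.294, -0.175]]
cap [[0.374, -0.048]]
tape [[0.339, 0.21]]
box [[0.394, -0.485]]
jar [[0.761, -0.039]]
beaker [[0.759, 0.102]]
[[1.0, -0.0009, 0.0001, 0.0002], [-0.0003, -0.2678, 0.9635, -0.1683], [-0.0008, -0.9635, -0.2678, 0.0735], [0.0, 0.0, 0.0, 1.0]] [[373.0, 0.0, 280.6], [0.0, 373.0, 208.6], [0.0, 0.0, 1.0]]
```

Emit:
play_rows --commands '[[[0.304,-0.478,0.085],[0,0,0.42]],[[0.304,-0.478,0.085],[0,0,0.42]],[[0.304,-0.478,0.085],[0,0,0.42]],[[0.304,-0.478,0.085],[0,0,0.42]],[[0.304,-0.478,0.085],[0,0,0.42]],[[0.304,-0.478,0.085],[0,0,0.42]],[[0.304,-0.478,0.085],[0,0,0.42]],[[0.304,-0.478,0.085],[0,0,0.42]],[[0.304,-0.478,0.085],[0,0,0.42]],[[0.304,-0.478,0.085],[0,0,0.42]]]'

```text
time_s: 1.45
position: [0.5426, 0.0973, 0.3011]
tcp_rot: [[-0.028, 0.002, -1.0], [1.0, -0.001, -0.028], [-0.001, -1.0, -0.002]]
force: [-0.1, -0.0, -0.1]
opening: 1.003
```

```bash
python3 - <<'E'
from h import *
st();look("w1")
E
```

```text
1.45 [0.5426 0.0973 0.3011] x [-0.028  1.    -0.001] y [ 0.002 -0.001 -1.   ] F [-0.1 -0.  -0.1] op 87.3 q [ -1.  19.  87.  -0.  74. -93.]
```

View pics/w1.png

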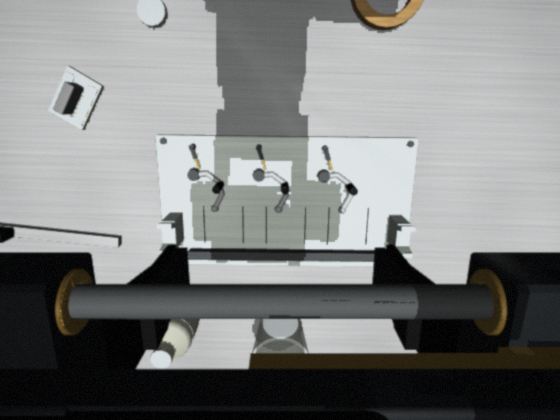

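```bash
cat >> h.py <<'E'
def edge(c,p0,p1,half=8,n=60):
    """subpixel strongest-gradient points across line p0-p1 -> fitted points"""
    g=cv2.GaussianBlur(cv2.cvtColor(c["frame"],cv2.COLOR_RGB2GRAY),(0,0),.8).astype(np.float32)
    p0,p1=np.array(p0,float),np.array(p1,float);d=(p1-p0)/np.linalg.norm(p1-p0);nn=np.array([-d[1],d[0]])
    t=np.linspace(0,1,n);o=np.arange(-half,half+.1,.25)
    P=p0+t[:,None,None]*(p1-p0)+o[None,:,None]*nn
    v=cv2.remap(g,P[...,0].astype(np.float32),P[...,1].astype(np.float32),1)
    k=np.abs(np.gradient(v,axis=1)).argmax(1)
    Q=P[np.arange(n),k].astype(np.float32)
    for _ in range(3):
        l=cv2.fitLine(Q,cv2.DIST_HUBER,0,.01,.01).ravel();r=np.abs((Q-l[2:])@[-l[1],l[0]]);Q=Q[r<max(1,2*np.median(r))]
    return l
def isect(a,b):
    s=np.linalg.solve(np.c_[a[:2],-b[:2]],b[2:]-a[2:]);return a[2:]+s[0]*a[:2]
E
python3 - <<'E'
from h import *
c=dict(np.load("w1.npz"))
top=edge(c,(165,136),(410,140),6);L=edge(c,(157,145),(160,205),5);R=edge(c,(417,147),(412,205),5)
a,b=isect(top,L),isect(top,R);print(a,b)
A,B=ray(c,[a,b],.012);d=B-A;print(A,B,np.linalg.norm(d))
yaw=np.arctan2(-d[0],d[1]);ex=np.array([np.cos(yaw),np.sin(yaw),0]);m=(A+B)/2+.105*ex;print("stage",m,"yaw",yaw)
ey=np.array([-ex[1],ex[0],0]);O=m*[1,1,0]
W=lambda x,y,z:O+x*ex+y*ey+[0,0,z]
im=cv2.resize(c["frame"][120:270,140:430,::-1],None,fx=2.75,fy=2.75,interpolation=cv2.INTER_CUBIC)
pts=[]
for y in(-.08,0,.08):
    pts+=[W(-.046,y-.002,.048),W(-.058,y-.034,.022),W(.01,y,.012)]
pts+=[W(.01,-.14,.05),W(.01,.14,.05),W(.04,-.125,.026),W(.04,.125,.026),W(-.105,-.16,.012),W(-.105,.16,.012)]
for p in proj(c,np.array(pts)): cv2.drawMarker(im,tuple(int(v) for v in (p-[140,120]+.5)*2.75),(0,0,255),0,10,1)
cv2.imwrite("pics/o1.png",im)
E
```

```text
[155.25117 135.2026 ] [417.74054 138.43588]
[ 0.50912777 -0.05483457  0.012     ] [0.50445199 0.26227453 0.012     ] 0.31714356553312356
stage [0.61177847 0.10526804 0.012     ] yaw 0.014743977707887988
```

View pics/o1.png

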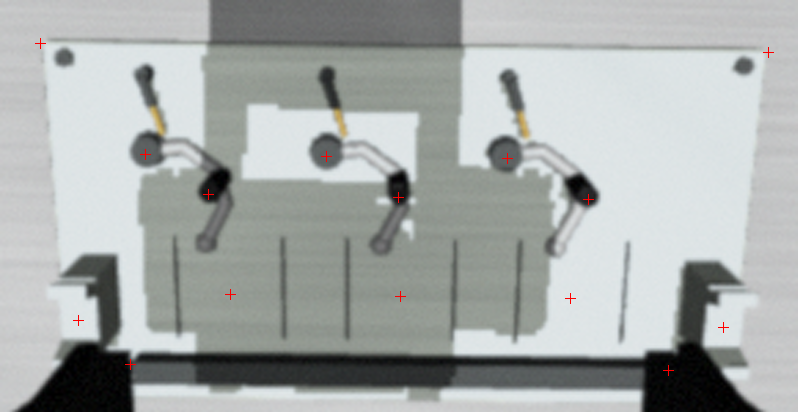

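Emit:
play_rows --commands '[[[0.048,-0.076,-0.05],[0,0,0]],[[0.048,-0.076,-0.1],[0,0,0]],[[0.048,-0.076,-0.15],[0,0,0]],[[0.048,-0.076,-0.19],[0,0,0]],[[0.048,-0.076,-0.22],[0,0,0]],[[0.048,-0.076,-0.24],[0,0,0]],[[0.048,-0.076,-0.248],[0,0,0]],[[0.048,-0.076,-0.248],[0,0,0]]]' --gripper 0

```text
time_s: 2.5
position: [0.5877, 0.0257, 0.0524]
tcp_rot: [[-0.033, -0.001, -0.999], [0.999, 0.0, -0.033], [0.0, -1.0, 0.001]]
force: [0.3, -0.0, 0.1]
opening: 0.173
```

Emit:
play_rows --commands '[[[-0.006,0,0],[0,0,0]],[[-0.012,0,0],[0,0,0]],[[-0.018,0,0],[0,0,0]],[[-0.024,0,0],[0,0,0]],[[-0.03,0,0],[0,0,0]],[[-0.036,0,0],[0,0,0]],[[-0.042,0,0],[0,0,0]],[[-0.044,0,0],[0,0,0]],[[-0.044,0,0],[0,0,0]]]'

```text
time_s: 3.62
position: [0.5443, 0.0246, 0.0526]
tcp_rot: [[-0.032, 0.0, -0.999], [0.999, -0.0, -0.032], [-0.0, -1.0, -0.0]]
force: [-0.8, 0.3, -0.7]
opening: 0.007
```

Emit:
play_rows --commands '[[[0.0,0,0.03],[0,0,0]],[[0.02,0.08,0.03],[0,0,0]],[[0.04,0.159,0.03],[0,0,0]],[[0.04,0.159,0.01],[0,0,0]],[[0.04,0.159,0.0],[0,0,0]],[[0.04,0.159,0.0],[0,0,0]]]'

```text
time_s: 4.38
position: [0.5831, 0.1831, 0.0515]
tcp_rot: [[-0.033, -0.003, -0.999], [0.999, -0.001, -0.033], [-0.001, -1.0, 0.003]]
force: [0.1, -0.0, -0.1]
opening: 0.008
```

```bash
python3 - <<'E'
from h import *
st()
E
```

```text
4.38 [0.5831 0.1831 0.0515] x [-0.033  0.999 -0.001] y [-0.003 -0.001 -1.   ] F [ 0.1 -0.  -0.1] op 0.7 q [  7.  42.  91.  -0.  48. -85.]
```

Emit:
play_rows --commands '[[[-0.006,0,0],[0,0,0]],[[-0.012,0,0],[0,0,0]],[[-0.018,0,0],[0,0,0]],[[-0.024,0,0],[0,0,0]],[[-0.03,0,0],[0,0,0]],[[-0.036,0,0],[0,0,0]],[[-0.041,0,0],[0,0,0]],[[-0.041,0,0],[0,0,0]],[[-0.041,0,0.03],[0,0,0]]]'

```text
time_s: 5.5
position: [0.5417, 0.1833, 0.081]
tcp_rot: [[-0.032, -0.005, -0.999], [0.999, -0.001, -0.032], [-0.001, -1.0, 0.005]]
force: [0.1, -0.1, 0.3]
opening: 0.009
```

Emit:
play_rows --commands '[[[0,0,0.06],[0,0,0]],[[-0.01,-0.03,0.11],[0,0,0]],[[-0.03,-0.08,0.15],[0,0,0]],[[-0.05,-0.13,0.18],[0,0,0]],[[-0.07,-0.18,0.21],[0,0,0]],[[-0.09,-0.24,0.24],[0,0,0]],[[-0.11,-0.3,0.24],[0,0,0]],[[-0.12,-0.35,0.24],[0,0,0]],[[-0.12,-0.38,0.24],[0,0,0]],[[-0.12,-0.38,0.24],[0,0,0]]]' --gripper 0.04

```text
time_s: 6.75
position: [0.4233, -0.1986, 0.3227]
tcp_rot: [[-0.028, 0.001, -1.0], [1.0, -0.001, -0.028], [-0.001, -1.0, -0.001]]
force: [0.4, 0.2, -0.1]
opening: 0.457
```

```bash
python3 - <<'E'
from h import *
st();look("w2")
E
```

```text
6.75 [ 0.4233 -0.1986  0.3227] x [-0.028  1.    -0.001] y [ 0.001 -0.001 -1.   ] F [ 0.4  0.2 -0.1] op 39.8 q [ -39.   11.   95.   -0.   74. -130.]
```

View pics/w2.png

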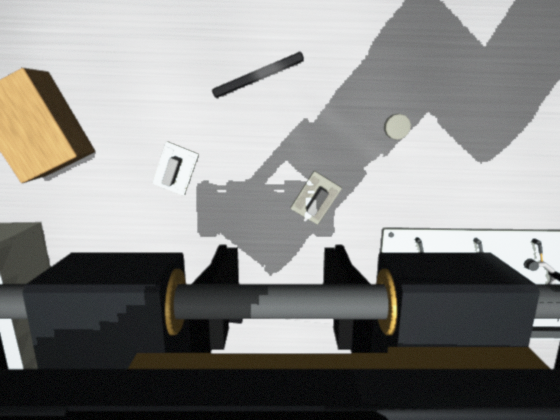

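```bash
cat >> h.py <<'E'
def plate(c,cs,z=.008,half=4):
    cs=np.array(cs,float);ls=[]
    for i in range(4):
        p,q=cs[i],cs[(i+1)%4];ls.append(edge(c,p+.15*(q-p),q-.15*(q-p),half,40))
    k=np.array([isect(ls[i-1],ls[i]) for i in range(4)]);P=ray(c,k,z)
    e=[P[(i+1)%4]-P[i] for i in range(4)];n=[np.linalg.norm(v) for v in e]
    a=(e[0]-e[2]) if n[0]+n[2]>n[1]+n[3] else (e[1]-e[3])
    print("centre",P.mean(0).round(4),"sides",np.round(n,4),"long axis deg",np.degrees(np.arctan2(a[1],a[0])).round(1)%180);return P
E
python3 - <<'E'
from h import *
c=dict(np.load("w2.npz"))
plate(c,[(169,141),(199,152),(186,194),(154,183)])
plate(c,[(318,172),(341,186),(317,222),(291,208)])
E
```

```text
centre [ 0.433  -0.3366  0.008 ] sides [0.0429 0.0606 0.0439 0.0513] long axis deg 159.0
centre [ 0.4688 -0.1505  0.008 ] sides [0.0437 0.0597 0.0434 0.0585] long axis deg 150.1
```

Emit:
play_rows --commands '[[[0.045,0.047,-0.03],[0,0,-0.18]],[[0.045,0.047,-0.08],[0,0,-0.36]],[[0.045,0.047,-0.13],[0,0,-0.55]],[[0.045,0.047,-0.18],[0,0,-0.55]],[[0.045,0.047,-0.21],[0,0,-0.55]],[[0.045,0.047,-0.23],[0,0,-0.55]],[[0.045,0.047,-0.24],[0,0,-0.55]],[[0.045,0.047,-0.24],[0,0,-0.55]],[[0.045,0.047,-0.24],[0,0,-0.55]]]'

```text
time_s: 7.92
position: [0.4689, -0.1493, 0.0835]
tcp_rot: [[0.494, 0.001, -0.869], [0.869, -0.001, 0.494], [0.0, -1.0, -0.002]]
force: [-0.1, -0.6, 0.7]
opening: 0.458
```

```bash
python3 - <<'E'
from h import *
st();look("w3")
E
```

```text
7.92 [ 0.4689 -0.1493  0.0835] x [0.494 0.869 0.   ] y [ 0.001 -0.001 -1.   ] F [-0.1 -0.6  0.7] op 39.8 q [-31.  33. 108.   0.  40. -91.]
```

View pics/w3.png

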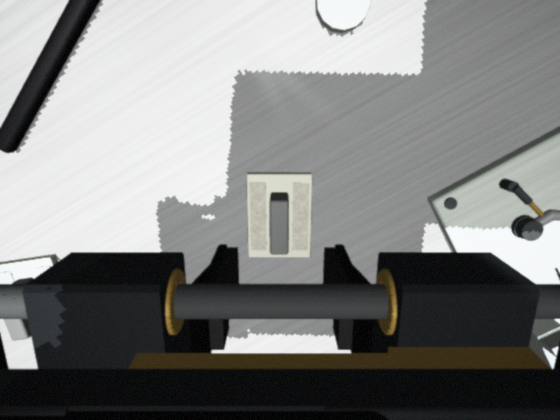

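```bash
python3 - <<'E'
from h import *
c=dict(np.load("w3.npz"))
plate(c,[(247,173),(312,173),(311,257),(247,257)])
E
```

```text
centre [ 0.4682 -0.1503  0.008 ] sides [0.0436 0.0594 0.0432 0.0594] long axis deg 150.1
```

Emit:
play_rows --commands '[[[-0.001,-0.001,-0.025],[0,0,0]],[[-0.001,-0.001,-0.04],[0,0,0]],[[-0.001,-0.001,-0.046],[0,0,0]],[[-0.001,-0.001,-0.046],[0,0,0]]]'

```text
time_s: 8.48
position: [0.4673, -0.1504, 0.0365]
tcp_rot: [[0.495, -0.0, -0.869], [0.869, 0.0, 0.495], [0.0, -1.0, 0.0]]
force: [-0.8, 0.2, 0.9]
opening: 0.459
```

Emit:
play_rows --commands '[[[0,0,0],[0,0,0]],[[0,0,0],[0,0,0]],[[0,0,0],[0,0,0]],[[0,0,0],[0,0,0]],[[0,0,0.03],[0,0,0]],[[0,0,0.07],[0,0,0]],[[0,0,0.1],[0,0,0]],[[0,0,0.1],[0,0,0]]]' --gripper 0

```text
time_s: 9.48
position: [0.4688, -0.1512, 0.1388]
tcp_rot: [[0.495, 0.005, -0.869], [0.869, -0.003, 0.495], [-0.0, -1.0, -0.006]]
force: [0.9, -0.3, -1.6]
opening: 0.005
```

```bash
python3 - <<'E'
from h import *
st()
E
```

```text
9.47 [ 0.4688 -0.1512  0.1388] x [ 0.495  0.869 -0.   ] y [ 0.005 -0.003 -1.   ] F [ 0.9 -0.3 -1.6] op 0.4 q [-31.  27. 105.   0.  47. -91.]
```

```bash
python3 - <<'E'
from h import *
st();look("w4")
E
```

```text
9.47 [ 0.4688 -0.1512  0.1388] x [ 0.495  0.869 -0.   ] y [ 0.005 -0.003 -1.   ] F [ 0.9 -0.3 -1.6] op 0.4 q [-31.  27. 105.   0.  47. -91.]
```

View pics/w4.png

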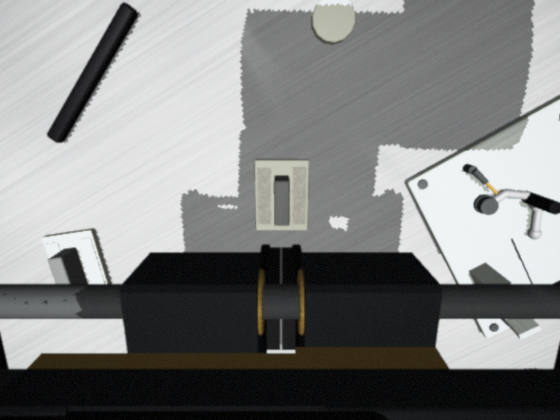

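```bash
python3 - <<'E'
from h import *
c=dict(np.load("w4.npz"))
plate(c,[(256,160),(309,160),(307,230),(256,230)])
E
```

```text
centre [ 0.4686 -0.1504  0.008 ] sides [0.0434 0.059  0.0436 0.059 ] long axis deg 150.9
```

Emit:
play_rows --commands '[[[-0.001,0.001,-0.04],[0,0,0]],[[-0.001,0.001,-0.06],[0,0,0]],[[-0.001,0.001,-0.06],[0,0,0]],[[-0.001,0.001,-0.06],[0,0,0]]]' --gripper 0.026

```text
time_s: 10.02
position: [0.4662, -0.1494, 0.0764]
tcp_rot: [[0.495, -0.001, -0.869], [0.869, 0.0, 0.495], [0.0, -1.0, 0.001]]
force: [0.1, 0.5, 0.4]
opening: 0.284
```

Emit:
play_rows --commands '[[[0.001,-0.001,-0.02],[0,0,0.012]],[[0.001,-0.001,-0.034],[0,0,0.012]],[[0.001,-0.001,-0.04],[0,0,0.012]],[[0.001,-0.001,-0.04],[0,0,0.012]]]'

```text
time_s: 10.52
position: [0.4672, -0.1503, 0.0365]
tcp_rot: [[0.485, -0.001, -0.875], [0.875, 0.0, 0.485], [0.0, -1.0, 0.001]]
force: [0.4, 0.3, 0.0]
opening: 0.296
```

Emit:
play_rows --commands '[[[0,0,0],[0,0,0]],[[0,0,0],[0,0,0]],[[0,0,0],[0,0,0]],[[0,0,0],[0,0,0]],[[0,0,0],[0,0,0]],[[0,0,0],[0,0,0]],[[0,0,0],[0,0,0]]]' --gripper 0

```text
time_s: 11.4
position: [0.4673, -0.1504, 0.0366]
tcp_rot: [[0.485, -0.0, -0.875], [0.875, 0.0, 0.485], [-0.0, -1.0, 0.0]]
force: [0.7, 0.1, -0.2]
opening: 0.004
```

```bash
python3 - <<'E'
from h import *
st();c=look("w5");a=capture("side");b=capture("scene")
im=np.hstack([cv2.resize(x,(399,300)) for x in(c["frame"],cv2.resize(a["frame"][150:290,230:417],None,fx=3,fy=3,interpolation=2))])
cv2.imwrite("pics/m5.png",im[:,:,::-1])
E
```

```text
11.4 [ 0.4673 -0.1504  0.0366] x [ 0.485  0.875 -0.   ] y [-0.  0. -1.] F [ 0.7  0.1 -0.2] op 0.3 q [-31.  38. 109.  -0.  33. -92.]
```

View pics/m5.png

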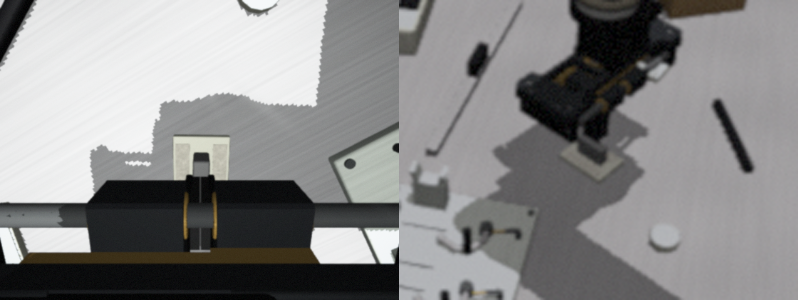

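```bash
python3 - <<'E'
from h import *
c=dict(np.load("w5.npz"));M=c["hand_eye"];T=c["cam_to_world"]
print((ray(c,[(282,190)],.008)))
Ki=np.linalg.inv(c["mtx"])
for u,v in[(282,190),(282,210),(282,218),(282,228),(275,260),(281,260),(290,260),(282,245),(282,300),(282,350)]:
    d=c["depth"][v,u];p=np.r_[Ki@[u,v,1]*d,1];print(u,v,c["frame"][v,u],d,"tool",(M@p)[:3].round(4),"world",(T@p)[:3].round(4))
g=capture("side");d=g["depth"]
for u,v in[(320,218),(321,222),(316,212),(330,217)]:
    p=np.r_[np.linalg.inv(g["mtx"])@[u,v,1]*d[v,u],1];print("side",u,v,(g["cam_to_world"]@p)[:3].round(4))
E
```

```text
[[ 0.44220281 -0.13548878  0.008     ]]
282 190 [102 103  94] 0.20307966 tool [0.0009 0.03   0.0289] world [ 0.4425 -0.1356  0.0066]
282 210 [216 219 202] 0.20490688 tool [0.0009 0.0289 0.0179] world [ 0.4521 -0.141   0.0078]
282 218 [43 42 41] 0.19506456 tool [0.0009 0.0183 0.0165] world [ 0.4533 -0.1417  0.0184]
282 228 [111 114 113] 0.1825283 tool [0.0008 0.005  0.0155] world [ 0.4542 -0.1422  0.0317]
275 260 [13 16 11] 0.15935796 tool [-0.0023 -0.0207  0.0097] world [ 0.4577 -0.1477  0.0573]
281 260 [51 51 51] 0.16812578 tool [ 0.0003 -0.0126  0.0061] world [ 0.4621 -0.1472  0.0492]
290 260 [14 15 14] 0.15915412 tool [ 0.0041 -0.0209  0.0097] world [ 0.4608 -0.1421  0.0575]
282 245 [117 118 118] 0.18639961 tool [0.0008 0.0064 0.006 ] world [ 0.4624 -0.1468  0.0303]
282 300 [62 63 65] 0.08355566 tool [ 0.0004 -0.0933  0.0314] world [ 0.44   -0.1348  0.13  ]
282 350 [133 132 134] 0.23789515 tool [ 0.001   0.0367 -0.0771] world [ 5.352e-01 -1.869e-01 -1.000e-04]
side 320 218 [ 0.4679 -0.1431  0.0316]
side 321 222 [ 0.4643 -0.1408  0.0212]
side 316 212 [ 0.4791 -0.1472  0.0449]
side 330 217 [ 4.483e-01 -1.848e-01  3.000e-04]
```

```bash
python3 - <<'E'
from h import *
for n in("w4","w5"):
    c=dict(np.load(n+".npz"));M=c["hand_eye"];Ki=np.linalg.inv(c["mtx"])
    for v in(243,247,251,256,262,270):
        print(n,v,end=": ")
        for u in range(258,306,3):
            p=np.r_[Ki@[u,v,1]*c["depth"][v,u],1];q=(M@p)*1000;print("%d,%d,%d"%tuple(q[:3]),end=" ")
        print()
E
python3 - <<'E'
from h import *
im=cv2.resize(cv2.imread("pics/w5.png")[170:300,200:362],None,fx=4,fy=4,interpolation=2)
cv2.imwrite("pics/w5z.png",im)
E
```

```text
w4 243: -19,139,-43 -17,140,-43 -14,139,-43 -11,138,-43 -9,139,-43 -6,139,-43 -3,139,-43 -1,140,-43 1,140,-43 3,139,-43 6,139,-43 9,139,-43 11,138,-43 14,139,-43 17,139,-43 19,139,-43 
w4 247: -19,140,-47 -8,-10,11 -7,-10,11 -6,-9,11 -4,-5,9 -3,-5,9 -2,-6,10 0,-5,9 0,-5,9 2,-4,9 3,-6,10 4,-5,9 6,-10,11 7,-9,11 8,-9,11 19,140,-47 
w4 251: -19,139,-51 -8,-14,11 -7,-14,11 -5,-16,12 -4,-12,10 -3,-11,10 -1,-10,9 0,-11,10 0,-12,10 2,-10,9 3,-11,10 4,-11,10 6,-13,11 7,-15,11 8,-15,11 19,138,-50 
w4 256: -5,-82,37 -8,-20,11 -6,-19,11 -5,-20,11 -4,-16,9 -3,-16,9 -1,-17,9 0,-18,10 0,-17,10 2,-17,10 3,-17,10 4,-16,9 5,-20,11 7,-20,11 8,-20,11 5,-83,38 
w4 262: -5,-88,38 -4,-80,34 -6,-25,10 -5,-26,11 -4,-22,9 -3,-23,9 -1,-23,9 0,-23,9 0,-23,10 1,-22,9 3,-23,10 4,-23,10 5,-26,11 6,-26,11 5,-79,34 5,-87,37 
w4 270: -5,-90,37 -4,-89,36 -6,-34,11 -5,-30,9 -4,-31,9 -2,-31,10 -1,-30,9 0,-31,9 0,-31,10 1,-32,10 3,-31,10 4,-32,10 5,-31,9 6,-35,11 4,-88,36 5,-91,37 
w5 243: -12,28,-1 -10,29,-1 -9,29,-1 -7,29,-1 -5,6,7 -3,5,7 -2,5,7 0,5,7 0,5,7 2,5,7 3,4,7 5,5,7 7,30,-1 9,29,-1 11,29,-1 12,29,-1 
w5 247: -12,29,-4 -8,-9,11 -7,-9,11 -6,-10,11 -4,-6,10 -3,-6,10 -2,-6,9 0,-5,9 0,-6,10 2,-5,9 3,-6,9 4,-6,9 6,-9,11 7,-10,11 8,-10,11 12,29,-4 
w5 251: -12,29,-6 -8,-14,11 -7,-15,11 -5,-15,11 -4,-12,10 -3,-10,9 -1,-9,9 0,-11,10 0,-10,9 2,-10,9 3,-11,9 4,-10,9 6,-14,11 7,-14,11 8,-14,11 12,28,-6 
w5 256: -5,-83,37 -8,-20,11 -6,-21,11 -5,-19,10 -4,-17,10 -3,-16,9 -1,-16,9 0,-17,9 0,-16,9 2,-16,9 3,-16,9 4,-16,9 5,-20,11 7,-20,11 8,-19,11 5,-83,37 
w5 262: -5,-86,37 -4,-81,35 -6,-26,11 -5,-26,11 -4,-23,10 -3,-22,9 -1,-22,9 0,-23,9 0,-22,9 1,-23,9 3,-23,10 4,-22,9 5,-26,11 6,-26,11 5,-79,34 5,-88,38 
w5 270: -4,-91,37 -4,-89,36 -6,-35,11 -5,-31,9 -4,-30,9 -2,-30,9 -1,-31,9 0,-30,9 0,-31,10 1,-30,9 3,-31,10 4,-30,9 5,-31,9 6,-34,11 4,-88,36 5,-90,37
```

View pics/w5z.png

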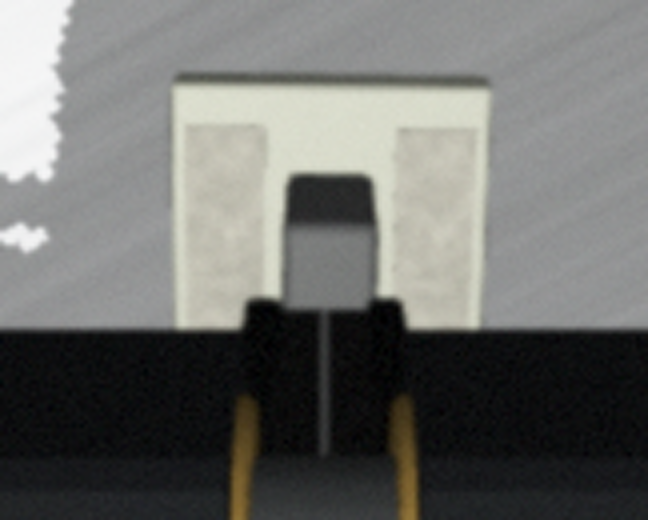

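Emit:
play_rows --commands '[[[0.001,0,0.005],[0,0,0]],[[0.001,0,0.005],[0,0,0]],[[0.001,0,0.005],[0,0,0]],[[0.001,0,0.005],[0,0,0]],[[0.001,0,-0.01],[0,0,0]],[[0.001,0,-0.02],[0,0,0]],[[0.001,0,-0.028],[0,0,0]],[[0.001,0,-0.028],[0,0,0]]]' --gripper 0.028

```text
time_s: 12.6
position: [0.4677, -0.1501, 0.0076]
tcp_rot: [[0.485, -0.002, -0.875], [0.875, 0.001, 0.485], [0.0, -1.0, 0.002]]
force: [-0.8, -0.1, -1.0]
opening: 0.317
```

Emit:
play_rows --commands '[[[0,0,0],[0,0,0]],[[0,0,0],[0,0,0]],[[0,0,0],[0,0,0]],[[0,0,0],[0,0,0]],[[0,0,0],[0,0,0]],[[0,0,0],[0,0,0]]]' --gripper 0

```text
time_s: 13.35
position: [0.4685, -0.1505, 0.0089]
tcp_rot: [[0.484, 0.001, -0.875], [0.875, -0.0, 0.484], [-0.0, -1.0, -0.001]]
force: [-0.4, 0.1, 2.9]
opening: 0.135
```

Emit:
play_rows --commands '[[[0,0,0],[0,0,0]],[[0,0,0],[0,0,0]],[[0,0,0],[0,0,0]],[[0,0,0.04],[0,0,0]],[[0,0,0.1],[0,0,0]],[[0.04,0.05,0.1],[0,0,0.17]],[[0.08,0.1,0.1],[0,0,0.34]],[[0.122,0.15,0.1],[0,0,0.52]],[[0.122,0.172,0.1],[0,0,0.52]],[[0.122,0.172,0.1],[0,0,0.52]]]' --gripper 0.03

```text
time_s: 14.6
position: [0.59, 0.0238, 0.1082]
tcp_rot: [[-0.018, -0.001, -1.0], [1.0, 0.0, -0.018], [0.0, -1.0, 0.001]]
force: [-0.9, 0.4, 0.1]
opening: 0.343
```

Emit:
play_rows --commands '[[[0,0,0],[0,0,0]],[[0,0,0],[0,0,0]],[[0,0,-0.04],[0,0,0]],[[0,0,-0.07],[0,0,0]],[[0,0,-0.084],[0,0,0]],[[0,0,-0.084],[0,0,0]]]' --gripper 0

```text
time_s: 15.35
position: [0.5897, 0.0209, 0.024]
tcp_rot: [[-0.013, -0.002, -1.0], [1.0, 0.0, -0.013], [0.0, -1.0, 0.002]]
force: [0.5, 0.2, 0.2]
opening: 0.004
```

```bash
python3 - <<'E'
from h import *
st()
E
```

```text
15.35 [0.5897 0.0209 0.024 ] x [-0.013  1.     0.   ] y [-0.002  0.    -1.   ] F [0.5 0.2 0.2] op 0.3 q [  -9.   43.   95.   -0.   42. -100.]
```

Emit:
play_rows --commands '[[[-0.006,0,0],[0,0,0]],[[-0.012,0,0],[0,0,0]],[[-0.018,0,0],[0,0,0]],[[-0.024,0,0],[0,0,0]],[[-0.03,0,0],[0,0,0]]]'

```text
time_s: 15.98
position: [0.5649, 0.0225, 0.0266]
tcp_rot: [[-0.013, 0.011, -1.0], [1.0, 0.001, -0.013], [0.0, -1.0, -0.011]]
force: [5.3, 4.2, 1.1]
opening: 0.006
```

Emit:
play_rows --commands '[[[-0.006,0,0],[0,0,0]],[[-0.012,0,0],[0,0,0]],[[-0.015,0,0],[0,0,0]],[[-0.015,0,0],[0,0,0]],[[-0.01,0,0.035],[0,0,0]],[[0.015,0.06,0.035],[0,0,0]],[[0.044,0.12,0.035],[0,0,0]],[[0.044,0.159,0.035],[0,0,0]],[[0.044,0.159,0.01],[0,0,0]],[[0.044,0.159,0],[0,0,0]]]'

```text
time_s: 17.23
position: [0.601, 0.181, 0.0228]
tcp_rot: [[-0.016, -0.006, -1.0], [1.0, -0.001, -0.015], [-0.001, -1.0, 0.006]]
force: [-0.2, -1.2, -0.2]
opening: 0.01
```

Emit:
play_rows --commands '[[[0,0,0],[0,0,0]],[[-0.006,0,0],[0,0,0]],[[-0.012,0,0],[0,0,0]],[[-0.018,0,0],[0,0,0]],[[-0.024,0,0],[0,0,0]],[[-0.03,0,0],[0,0,0]],[[-0.036,0,0],[0,0,0]],[[-0.042,0,0],[0,0,0]],[[-0.045,0,0],[0,0,0]],[[-0.045,0,0],[0,0,0]]]'

```text
time_s: 18.48
position: [0.5615, 0.182, 0.0256]
tcp_rot: [[-0.013, 0.005, -1.0], [1.0, 0.002, -0.013], [0.002, -1.0, -0.005]]
force: [2.2, 4.1, 1.5]
opening: 0.005
```

Emit:
play_rows --commands '[[[0.004,0,0.04],[0,0,0]],[[0,-0.04,0.1],[0,0,0]],[[-0.02,-0.1,0.15],[0,0,0]],[[-0.04,-0.15,0.2],[0,0,0]],[[-0.04,-0.2,0.24],[0,0,0]],[[-0.04,-0.2,0.24],[0,0,0]],[[-0.04,-0.2,0.24],[0,0,0]]]' --gripper 0.03

```text
time_s: 19.35
position: [0.5196, -0.0215, 0.2665]
tcp_rot: [[-0.011, 0.003, -1.0], [1.0, -0.001, -0.011], [-0.001, -1.0, -0.003]]
force: [0.1, 0.6, -0.8]
opening: 0.346
```

```bash
python3 - <<'E'
from h import *
st();look("w6")
E
```

```text
19.35 [ 0.5196 -0.0215  0.2665] x [-0.011  1.    -0.001] y [ 0.003 -0.001 -1.   ] F [ 0.1  0.6 -0.8] op 30.1 q [ -15.   19.   94.   -0.   68. -105.]
```

View pics/w6.png

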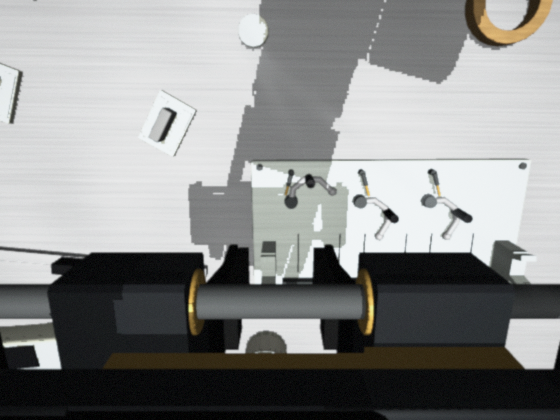

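```bash
python3 - <<'E'
from h import *
c=dict(np.load("w6.npz"))
plate(c,[(167,90),(196,106),(174,155),(139,135)],half=5)
E
```

```text
centre [ 0.4697 -0.1455  0.008 ] sides [0.031  0.0607 0.038  0.0513] long axis deg 147.9
```

Emit:
play_rows --commands '[[[-0.02,-0.04,0],[0,0,-0.17]],[[-0.04,-0.09,-0.03],[0,0,-0.34]],[[-0.051,-0.129,-0.08],[0,0,-0.517]],[[-0.051,-0.129,-0.14],[0,0,-0.517]],[[-0.051,-0.129,-0.19],[0,0,-0.517]],[[-0.051,-0.129,-0.22],[0,0,-0.517]],[[-0.051,-0.129,-0.22],[0,0,-0.517]]]' --gripper 0.04

```text
time_s: 20.27
position: [0.4654, -0.1456, 0.0416]
tcp_rot: [[0.481, -0.008, -0.877], [0.877, 0.005, 0.481], [0.0, -1.0, 0.01]]
force: [-0.3, 0.4, -0.5]
opening: 0.461
```

```bash
python3 - <<'E'
from h import *
st();c=look("w7")
g=cv2.cvtColor(c["frame"],cv2.COLOR_RGB2HSV)
# plate rows/cols by depth: points 5..12 mm above bench
T=c["cam_to_world"];v,u=np.mgrid[0:245,0:560];d=c["depth"][:245]
P=np.stack([u*d,v*d,d],-1)@np.linalg.inv(c["mtx"]).T@T[:3,:3].T+T[:3,3]
m=(P[...,2]>.022)&(P[...,2]<.036)&(abs(P[...,0]-.47)<.08)&(abs(P[...,1]+.15)<.08)
n,l,s,ce=cv2.connectedComponentsWithStats(m.astype(np.uint8));
for i in range(1,n):
    if s[i,4]>60:
        q=P[l==i][:,:2].astype(np.float32);print(s[i],"grip",cv2.minAreaRect(q))
E
```

```text
20.27 [ 0.4654 -0.1456  0.0416] x [0.481 0.877 0.   ] y [-0.008  0.005 -1.   ] F [-0.3  0.4 -0.5] op 40.1 q [-31.  37. 109.   0.  34. -92.]
[264 224  23  21 459] grip ((0.4561574161052704, -0.14365491271018982), (0.01154401246458292, 0.008270636200904846), 61.13531494140625)
```

Emit:
play_rows --commands '[[[0,0,0],[0,0,0]],[[0,0,-0.015],[0,0,0]],[[0,0,-0.028],[0,0,0]],[[0,0,-0.034],[0,0,0]],[[0,0,-0.034],[0,0,0]],[[0,0,-0.034],[0,0,0]]]'

```text
time_s: 21.08
position: [0.4684, -0.1485, 0.0107]
tcp_rot: [[0.482, 0.0, -0.876], [0.876, -0.0, 0.482], [0.0, -1.0, -0.0]]
force: [0.8, 0.3, -0.0]
opening: 0.459
```

Emit:
play_rows --commands '[[[0,0,0],[0,0,0]],[[0,0,0],[0,0,0]],[[0,0,0],[0,0,0]],[[0,0,0],[0,0,0]],[[0,0,0],[0,0,0]],[[0,0,0],[0,0,0]],[[0,0,0],[0,0,0]]]' --gripper 0

```text
time_s: 21.95
position: [0.4684, -0.1485, 0.0108]
tcp_rot: [[0.482, 0.0, -0.876], [0.876, -0.0, 0.482], [-0.0, -1.0, -0.0]]
force: [-0.4, -1.0, 2.0]
opening: 0.133
```

Emit:
play_rows --commands '[[[0,0,0.04],[0,0,0]],[[0,0,0.09],[0,0,0]],[[0.03,0.04,0.11],[0,0,0.13]],[[0.07,0.08,0.11],[0,0,0.26]],[[0.11,0.12,0.11],[0,0,0.39]],[[0.14,0.155,0.11],[0,0,0.517]],[[0.149,0.174,0.11],[0,0,0.517]],[[0.149,0.174,0.09],[0,0,0.517]],[[0.149,0.174,0.07],[0,0,0.517]],[[0.149,0.174,0.06],[0,0,0.517]]]'

```text
time_s: 23.2
position: [0.6152, 0.0255, 0.069]
tcp_rot: [[-0.013, -0.004, -1.0], [1.0, 0.0, -0.013], [0.0, -1.0, 0.004]]
force: [-0.4, -0.4, -1.5]
opening: 0.136
```

Emit:
play_rows --commands '[[[0,0,0],[0,0,0]],[[0,0,0],[0,0,0]]]'

```text
time_s: 23.45
position: [0.6176, 0.0252, 0.0712]
tcp_rot: [[-0.013, 0.001, -1.0], [1.0, -0.0, -0.013], [-0.0, -1.0, -0.001]]
force: [0.8, -0.3, -0.6]
opening: 0.132
```

```bash
python3 - <<'E'
from h import *
st();c=look("w8")
im=cv2.resize(c["frame"][100:300,120:440],(800,500))[:,:,::-1];cv2.imwrite("pics/w8z.png",im)
E
```

```text
23.45 [0.6176 0.0252 0.0712] x [-0.013  1.    -0.   ] y [ 0.001 -0.    -1.   ] F [ 0.8 -0.3 -0.6] op 11.5 q [ -8.  40.  90.  -0.  50. -99.]
```

View pics/w8z.png

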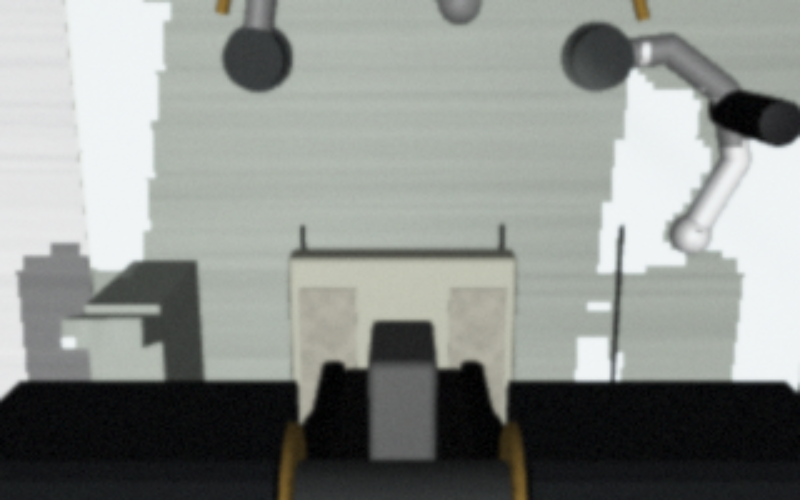

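Emit:
play_rows --commands '[[[0,0,-0.02],[0,0,0]],[[0,0,-0.035],[0,0,0]],[[0,0,-0.044],[0,0,0]],[[0,0,-0.047],[0,0,0]],[[0,0,-0.047],[0,0,0]],[[0,0,-0.048],[0,0,0]]]'

```text
time_s: 24.25
position: [0.6178, 0.0255, 0.0232]
tcp_rot: [[-0.014, 0.001, -1.0], [1.0, -0.0, -0.014], [-0.0, -1.0, -0.001]]
force: [0.2, -0.3, -0.7]
opening: 0.132
```

Emit:
play_rows --commands '[[[0.002,0,0],[0,0,0]],[[0.004,0,0],[0,0,0]],[[0.006,0,0],[0,0,0]],[[0.008,0,0],[0,0,0]],[[0.009,0,0],[0,0,0]],[[0.009,0,0],[0,0,0]]]'

```text
time_s: 25.0
position: [0.6209, 0.0256, 0.023]
tcp_rot: [[-0.015, -0.012, -1.0], [1.0, 0.0, -0.015], [0.0, -1.0, 0.012]]
force: [-9.8, -1.6, 9.4]
opening: 0.134
```

Emit:
play_rows --commands '[[[-0.003,0,0],[0,0,0]],[[-0.003,0,0],[0,0,0]]]'

```text
time_s: 25.25
position: [0.6209, 0.0256, 0.0229]
tcp_rot: [[-0.015, -0.005, -1.0], [1.0, 0.0, -0.015], [0.0, -1.0, 0.005]]
force: [-6.6, -1.9, 5.5]
opening: 0.135
```

Emit:
play_rows --commands '[[[0,0,0],[0,0,0]],[[0,0,0],[0,0,0]],[[0,0,0],[0,0,0]],[[0,0,0],[0,0,0]],[[0,0,0.02],[0,0,0]],[[0,0,0.06],[0,0,0]],[[0,0,0.06],[0,0,0]]]' --gripper 0.03

```text
time_s: 26.12
position: [0.6266, 0.0252, 0.0873]
tcp_rot: [[-0.014, 0.009, -1.0], [1.0, -0.001, -0.014], [-0.001, -1.0, -0.009]]
force: [1.0, 0.3, 0.0]
opening: 0.339
```

Emit:
play_rows --commands '[[[-0.04,-0.003,0],[0,0,0]],[[-0.08,-0.006,0],[0,0,0]],[[-0.12,-0.006,0],[0,0,0]],[[-0.12,-0.006,0],[0,0,0]],[[-0.12,-0.006,-0.03],[0,0,0]],[[-0.12,-0.006,-0.059],[0,0,0]],[[-0.12,-0.006,-0.059],[0,0,0]],[[-0.12,-0.006,-0.059],[0,0,0]]]' --gripper 0

```text
time_s: 27.12
position: [0.5044, 0.0194, 0.0242]
tcp_rot: [[-0.014, 0.001, -1.0], [1.0, -0.0, -0.014], [-0.0, -1.0, -0.001]]
force: [0.5, 0.1, 0.8]
opening: 0.007
```

Emit:
play_rows --commands '[[[0.005,0,0],[0,0,0]],[[0.01,0,0],[0,0,0]],[[0.015,0,0],[0,0,0]],[[0.02,0,0],[0,0,0]],[[0.025,0,0],[0,0,0]],[[0.03,0,0],[0,0,0]],[[0.034,0,0],[0,0,0]],[[0.034,0,0],[0,0,0]],[[0.034,0,0],[0,0,0]]]'

```text
time_s: 28.25
position: [0.5196, 0.0278, 0.0234]
tcp_rot: [[-0.012, -0.035, -0.999], [1.0, 0.012, -0.013], [0.013, -0.999, 0.035]]
force: [-20.4, 21.6, 20.1]
opening: 0.002
```

Emit:
play_rows --commands '[[[-0.005,0,0],[0,0,0]],[[-0.005,0,0.06],[0,0,0]],[[-0.005,0.04,0.12],[0,0,0]],[[-0.005,0.08,0.17],[0,0,0]],[[-0.005,0.08,0.22],[0,0,0]],[[-0.005,0.08,0.22],[0,0,0]],[[-0.005,0.08,0.22],[0,0,0]]]'

```text
time_s: 29.12
position: [0.5321, 0.0996, 0.244]
tcp_rot: [[-0.014, 0.001, -1.0], [1.0, -0.0, -0.014], [-0.0, -1.0, -0.001]]
force: [0.6, -0.5, -0.3]
opening: 0.004
```

```bash
python3 - <<'E'
from h import *
st();c=look("w9")
im=cv2.resize(c["frame"][100:300,80:400],(800,500))[:,:,::-1];cv2.imwrite("pics/w9z.png",im)
E
```

```text
29.12 [0.5321 0.0996 0.244 ] x [-0.014  1.    -0.   ] y [ 0.001 -0.    -1.   ] F [ 0.6 -0.5 -0.3] op 0.4 q [ -1.  22.  92.  -0.  66. -92.]
```

View pics/w9z.png

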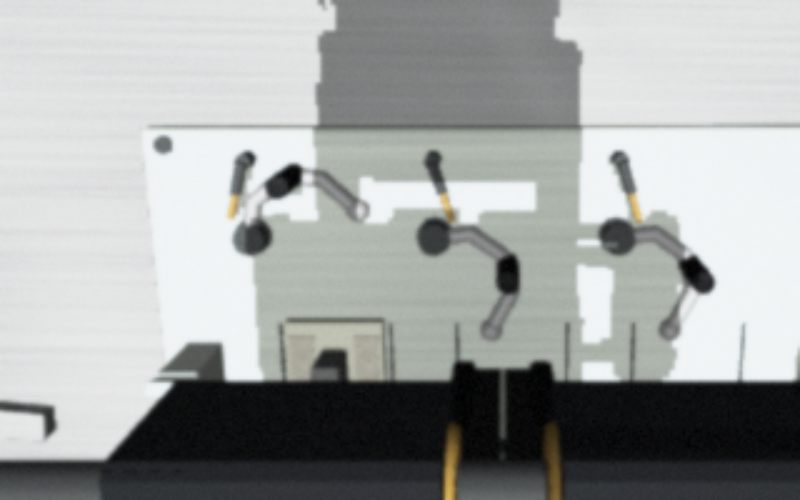

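```bash
python3 - <<'E'
from h import *
c=dict(np.load("w9.npz"))
print(ray(c,[(80+276/2.5,100+186/2.5)],.048))
plate(c,[(80+285/2.5,100+320/2.5),(80+384/2.5,100+320/2.5),(80+385/2.5,100+378/2.5),(80+283/2.5,100+378/2.5)],z=.020)
E
```

```text
[[0.52630641 0.01063039 0.048     ]]
centre [0.6044 0.0276 0.02  ] sides [0.0478 0.0302 0.0538 0.0309] long axis deg 90.8
```

Emit:
play_rows --commands '[[[-0.029,-0.05,0],[0,0,0]],[[-0.029,-0.088,-0.05],[0,0,0]],[[-0.029,-0.088,-0.1],[0,0,0]],[[-0.029,-0.088,-0.15],[0,0,0]],[[-0.029,-0.088,-0.19],[0,0,0]],[[-0.029,-0.088,-0.21],[0,0,0]],[[-0.029,-0.088,-0.219],[0,0,0]],[[-0.029,-0.088,-0.219],[0,0,0]],[[-0.029,-0.088,-0.219],[0,0,0]]]'

```text
time_s: 30.3
position: [0.5037, 0.0114, 0.0252]
tcp_rot: [[-0.014, 0.001, -1.0], [1.0, -0.0, -0.014], [-0.0, -1.0, -0.001]]
force: [0.1, -0.4, 0.2]
opening: 0.004
```

Emit:
play_rows --commands '[[[0.005,0,0],[0,0,0]],[[0.009,0,0],[0,0,0]],[[0.013,0.003,0],[0,0,0]],[[0.017,0.006,0],[0,0,0]],[[0.021,0.009,0],[0,0,0]],[[0.025,0.011,0],[0,0,0]],[[0.029,0.012,0],[0,0,0]],[[0.029,0.012,0],[0,0,0]]]'

```text
time_s: 31.3
position: [0.5348, 0.0233, 0.025]
tcp_rot: [[-0.014, 0.005, -1.0], [1.0, -0.001, -0.014], [-0.001, -1.0, -0.005]]
force: [0.7, -0.2, -0.2]
opening: 0.007
```

Emit:
play_rows --commands '[[[-0.005,0,0.02],[0,0,0]],[[-0.005,0,0.06],[0,0,0]],[[0.03,0.05,0.06],[0,0,0]],[[0.052,0.11,0.06],[0,0,0]],[[0.052,0.159,0.06],[0,0,0]],[[0.052,0.159,0.04],[0,0,0]],[[0.052,0.159,0.01],[0,0,0]],[[0.052,0.159,0],[0,0,0]],[[0.052,0.159,0],[0,0,0]]]'

```text
time_s: 32.42
position: [0.5844, 0.1823, 0.0242]
tcp_rot: [[-0.014, -0.0, -1.0], [1.0, -0.0, -0.014], [-0.0, -1.0, 0.0]]
force: [-0.1, 0.1, -0.4]
opening: 0.002
```

Emit:
play_rows --commands '[[[-0.008,0,0],[0,0,0]],[[-0.014,0,0],[0,0,0]],[[-0.02,0,0],[0,0,0]],[[-0.026,0,0],[0,0,0]],[[-0.032,0,0],[0,0,0]],[[-0.038,-0.001,0],[0,0,0]],[[-0.042,-0.003,0],[0,0,0]],[[-0.045,-0.004,0],[0,0,0]],[[-0.045,-0.004,0],[0,0,0]]]'

```text
time_s: 33.55
position: [0.5404, 0.1786, 0.0251]
tcp_rot: [[-0.014, 0.003, -1.0], [1.0, 0.0, -0.014], [0.0, -1.0, -0.003]]
force: [3.8, -0.9, 1.6]
opening: 0.004
```

Emit:
play_rows --commands '[[[0.005,0,0.04],[0,0,0]],[[0,-0.04,0.1],[0,0,0]],[[-0.02,-0.07,0.15],[0,0,0]],[[-0.07,-0.08,0.2],[0,0,0]],[[-0.1,-0.08,0.24],[0,0,0]],[[-0.1,-0.08,0.27],[0,0,0]],[[-0.1,-0.08,0.27],[0,0,0]]]' --gripper 0.04

```text
time_s: 34.42
position: [0.4384, 0.0989, 0.2963]
tcp_rot: [[-0.014, 0.002, -1.0], [1.0, 0.0, -0.014], [0.0, -1.0, -0.002]]
force: [-0.2, 0.3, -0.8]
opening: 0.458
```

```bash
python3 - <<'E'
from h import *
st();c=look("w10");print(proj(c,[[.6103,.1053,.012]]))
im=cv2.resize(c["frame"][110:270,140:396],(800,500))[:,:,::-1];cv2.imwrite("pics/w10z.png",im)
E
```

```text
34.42 [0.4384 0.0989 0.2963] x [-0.014  1.     0.   ] y [ 0.002  0.    -1.   ] F [-0.2  0.3 -0.8] op 39.8 q [ -2.  11. 100.   0.  69. -92.]
[[283.32017706 293.72655636]]
```

View pics/w10.png

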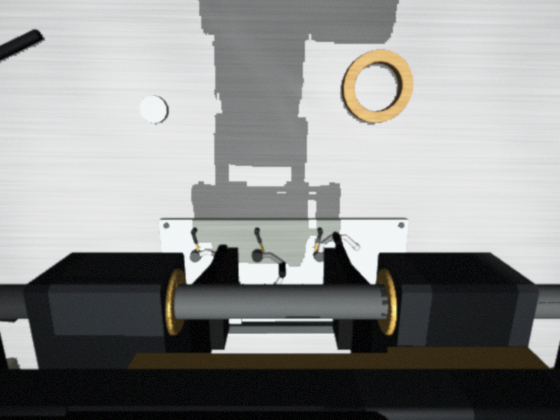

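Emit:
play_rows --commands '[[[0,-0.05,0],[0,0,-0.06]],[[0,-0.11,0],[0,0,-0.12]],[[0,-0.17,0],[0,0,-0.18]],[[0,-0.23,-0.02],[0,0,-0.24]],[[0,-0.29,-0.04],[0,0,-0.3]],[[0,-0.35,-0.07],[0,0,-0.363]],[[-0.003,-0.41,-0.1],[0,0,-0.363]],[[-0.005,-0.436,-0.13],[0,0,-0.363]],[[-0.005,-0.436,-0.146],[0,0,-0.363]],[[-0.005,-0.436,-0.146],[0,0,-0.363]]]'

```text
time_s: 35.72
position: [0.4324, -0.3345, 0.1457]
tcp_rot: [[0.342, -0.005, -0.94], [0.94, 0.007, 0.342], [0.005, -1.0, 0.008]]
force: [-0.5, 0.6, -0.8]
opening: 0.458
```

```bash
cat >> h.py <<'E'
def cloud(c,rmax=245):
    T=c["cam_to_world"];v,u=np.mgrid[0:rmax,0:560];d=c["depth"][:rmax]
    return np.stack([u*d,v*d,d],-1)@np.linalg.inv(c["mtx"]).T@T[:3,:3].T+T[:3,3]
def blobs(c,z0,z1,xy,r,amin=60,rmax=245):
    P=cloud(c,rmax);m=(P[...,2]>z0)&(P[...,2]<z1)&(np.hypot(P[...,0]-xy[0],P[...,1]-xy[1])<r)
    n,l,s,_=cv2.connectedComponentsWithStats(m.astype(np.uint8))
    for i in range(1,n):
        if s[i,4]>amin: 
            Q=P[l==i];(cx,cy),(w,h),a=cv2.minAreaRect(np.float32(Q[:,:2]*1000));print("px",s[i],"c",round(cx,1),round(cy,1),"wh",round(w,1),round(h,1),"long",round(a if w>h else a+90,1)%180,"z",np.median(Q[:,2]).round(4))
E
python3 - <<'E'
from h import *
st();c=look("w11")
blobs(c,.026,.038,(.433,-.337),.08)
blobs(c,.005,.038,(.433,-.337),.06)
E
```

```text
35.73 [ 0.4324 -0.3345  0.1457] x [0.342 0.94  0.005] y [-0.005  0.007 -1.   ] F [-0.5  0.6 -0.8] op 39.9 q [ -49.   30.   97.    0.   54. -119.]
px [270 183  16  46 681] c 434.5 -337.1 wh 11.8 36.4 long 159.6 z 0.0311
px [ 252  164   53   70 3528] c 434.6 -337.1 wh 43.6 60.2 long 158.9 z 0.0078
```

Emit:
play_rows --commands '[[[0,0,-0.03],[0,0,-0.013]],[[0,0,-0.07],[0,0,-0.013]],[[0,0,-0.09],[0,0,-0.013]],[[0,0,-0.095],[0,0,-0.013]],[[0,0,-0.095],[0,0,-0.013]],[[0,0,-0.095],[0,0,-0.013]]]'

```text
time_s: 36.52
position: [0.4351, -0.3378, 0.055]
tcp_rot: [[0.353, 0.002, -0.935], [0.935, -0.002, 0.353], [-0.001, -1.0, -0.002]]
force: [0.9, -0.8, 0.8]
opening: 0.458
```

Well over it; descend 45 mm and grip.

Emit:
play_rows --commands '[[[0,0.001,-0.025],[0,0,0]],[[0,0.001,-0.04],[0,0,0]],[[0,0.001,-0.045],[0,0,0]],[[0,0.001,-0.045],[0,0,0]],[[0,0.001,-0.045],[0,0,0]]]'

```text
time_s: 37.15
position: [0.4346, -0.3368, 0.0091]
tcp_rot: [[0.354, 0.001, -0.935], [0.935, -0.001, 0.354], [-0.0, -1.0, -0.001]]
force: [0.1, -0.1, 0.2]
opening: 0.464
```

Emit:
play_rows --commands '[[[0,0,0],[0,0,0]],[[0,0,0],[0,0,0]],[[0,0,0],[0,0,0]],[[0,0,0],[0,0,0]],[[0,0,0],[0,0,0]],[[0,0,0],[0,0,0]],[[0,0,0],[0,0,0]]]' --gripper 0

```text
time_s: 38.02
position: [0.4344, -0.3365, 0.0088]
tcp_rot: [[0.354, 0.0, -0.935], [0.935, -0.0, 0.354], [-0.0, -1.0, -0.0]]
force: [-0.8, 0.3, 1.6]
opening: 0.133
```

Emit:
play_rows --commands '[[[0,0,0.04],[0,0,0]],[[0,0,0.09],[0,0,0]],[[0.02,0.05,0.12],[0,0,0.06]],[[0.04,0.1,0.12],[0,0,0.12]],[[0.06,0.155,0.12],[0,0,0.18]],[[0.08,0.21,0.12],[0,0,0.24]],[[0.1,0.265,0.12],[0,0,0.3]],[[0.12,0.32,0.12],[0,0,0.376]],[[0.14,0.375,0.12],[0,0,0.376]],[[0.155,0.43,0.12],[0,0,0.376]]]'

```text
time_s: 39.28
position: [0.5896, 0.0955, 0.1281]
tcp_rot: [[-0.014, -0.0, -1.0], [1.0, -0.0, -0.014], [0.0, -1.0, 0.0]]
force: [-0.2, -0.7, -1.0]
opening: 0.136
```

Emit:
play_rows --commands '[[[0.015,0.05,0],[0,0,0]],[[0.0245,0.085,0],[0,0,0]],[[0.0245,0.092,0],[0,0,0]],[[0.0245,0.092,-0.03],[0,0,0]],[[0.0245,0.092,-0.06],[0,0,0]],[[0.0245,0.092,-0.06],[0,0,0]],[[0.0245,0.092,-0.06],[0,0,0]]]'

```text
time_s: 40.15
position: [0.6142, 0.1849, 0.0692]
tcp_rot: [[-0.013, 0.001, -1.0], [1.0, -0.0, -0.013], [-0.0, -1.0, -0.001]]
force: [-0.3, 0.0, -1.3]
opening: 0.134
```

```bash
python3 - <<'E'
from h import *
st();c=look("w12")
xy=read_state()["position"][:2]-[.02,0]
blobs(c,.055,.085,xy,.08)
blobs(c,.03,.055,(.55,.06),.09,20)
s=capture("side");T=s["cam_to_world"]
cv2.imwrite("pics/s12.png",cv2.resize(s["frame"][215:375,170:310],None,fx=4,fy=3.7,interpolation=2)[:,:,::-1])
E
```

```text
40.15 [0.6142 0.1849 0.0692] x [-0.013  1.    -0.   ] y [ 0.001 -0.    -1.   ] F [-0.3  0.  -1.3] op 11.7 q [  7.  42.  86.  -0.  52. -84.]
px [ 235  199   92   46 4037] c 595.3 184.9 wh 21.9 44.0 long 90.4 z 0.0679
px [381 229  38  13 476] c 602.5 244.9 wh 7.5 16.8 long 97.5 z 0.0634
px [111 140  31  22 511] c 565.0 102.8 wh 9.7 10.1 long 134.7 z 0.0463
px [  0 214  22  31 584] c 611.5 30.9 wh 19.9 8.2 long 24.3 z 0.0366
```

Emit:
play_rows --commands '[[[0,0,-0.02],[0,0,0]],[[0,0,-0.035],[0,0,0]],[[0,0,-0.044],[0,0,0]],[[0,0,-0.047],[0,0,0]],[[0,0,-0.047],[0,0,0]],[[0,0,-0.048],[0,0,0]]]'

```text
time_s: 41.0
position: [0.6144, 0.1857, 0.0209]
tcp_rot: [[-0.014, 0.001, -1.0], [1.0, 0.0, -0.014], [0.0, -1.0, -0.001]]
force: [-0.6, -0.4, -2.2]
opening: 0.134
```

Emit:
play_rows --commands '[[[0.002,0,0],[0,0,0]],[[0.004,0,0],[0,0,0]],[[0.006,0,0],[0,0,0]],[[0.007,0,0],[0,0,0]],[[0.007,0,0],[0,0,0]],[[0.005,0,0],[0,0,0]]]'

```text
time_s: 41.75
position: [0.6191, 0.1856, 0.0208]
tcp_rot: [[-0.014, 0.001, -1.0], [1.0, -0.0, -0.014], [-0.0, -1.0, -0.001]]
force: [0.2, -1.6, 0.5]
opening: 0.134
```

Emit:
play_rows --commands '[[[0,0,0],[0,0,0]],[[0,0,0],[0,0,0]],[[0,0,0],[0,0,0]],[[0,0,0],[0,0,0]],[[0,0,0.02],[0,0,0]],[[0,0,0.06],[0,0,0]],[[0,0,0.06],[0,0,0]]]' --gripper 0.03

```text
time_s: 42.62
position: [0.6222, 0.1861, 0.0855]
tcp_rot: [[-0.014, 0.009, -1.0], [1.0, 0.001, -0.014], [0.001, -1.0, -0.009]]
force: [0.2, -0.7, -0.3]
opening: 0.343
```

Emit:
play_rows --commands '[[[-0.04,-0.005,0],[0,0,0]],[[-0.08,-0.01,0],[0,0,0]],[[-0.12,-0.014,0],[0,0,0]],[[-0.12,-0.014,0],[0,0,0]],[[-0.12,-0.014,-0.03],[0,0,0]],[[-0.12,-0.014,-0.059],[0,0,0]],[[-0.12,-0.014,-0.059],[0,0,0]],[[-0.12,-0.014,-0.059],[0,0,0]]]' --gripper 0

```text
time_s: 43.62
position: [0.5, 0.1717, 0.0223]
tcp_rot: [[-0.014, 0.002, -1.0], [1.0, 0.0, -0.014], [0.0, -1.0, -0.002]]
force: [0.1, 0.4, -0.1]
opening: 0.004
```

Emit:
play_rows --commands '[[[0.006,0,0],[0,0,0]],[[0.01,0,0],[0,0,0]],[[0.014,0.003,0],[0,0,0]],[[0.018,0.006,0],[0,0,0]],[[0.022,0.009,0],[0,0,0]],[[0.026,0.011,0],[0,0,0]],[[0.03,0.012,0],[0,0,0]],[[0.03,0.012,0],[0,0,0]]]'

```text
time_s: 44.62
position: [0.5313, 0.1838, 0.022]
tcp_rot: [[-0.014, 0.005, -1.0], [1.0, 0.0, -0.014], [0.0, -1.0, -0.005]]
force: [-0.0, -0.2, 0.6]
opening: 0.009
```

Emit:
play_rows --commands '[[[-0.005,0,0.03],[0,0,0]],[[-0.005,0,0.08],[0,0,0]],[[0.0,-0.04,0.13],[0,0,0]],[[0.01,-0.08,0.18],[0,0,0]],[[0.01,-0.08,0.23],[0,0,0]],[[0.01,-0.08,0.26],[0,0,0]],[[0.01,-0.08,0.26],[0,0,0]],[[0.01,-0.08,0.26],[0,0,0]]]'

```text
time_s: 45.62
position: [0.5383, 0.1035, 0.2807]
tcp_rot: [[-0.014, -0.001, -1.0], [1.0, -0.0, -0.014], [-0.0, -1.0, 0.001]]
force: [0.8, 0.7, 0.0]
opening: 0.004
```

```bash
python3 - <<'E'
from h import *
st();c=look("w13")
blobs(c,.040,.055,(.55,.10),.15,15)
blobs(c,.016,.05,(.61,.026),.05,30,262); blobs(c,.016,.05,(.61,.185),.05,30,262)
im=c["frame"][100:275,100:480];cv2.imwrite("pics/w13z.png",cv2.resize(im,None,fx=2.1,fy=2.1,interpolation=2)[:,:,::-1])
E
```

```text
45.62 [0.5383 0.1035 0.2807] x [-0.014  1.    -0.   ] y [-0.001 -0.    -1.   ] F [0.8 0.7 0. ] op 0.4 q [ -1.  20.  88.  -0.  71. -92.]
px [205 185  10  10  75] c 556.2 24.9 wh 8.9 9.0 long 176.0 z 0.047
px [348 185  10  10  71] c 553.8 184.6 wh 9.4 9.1 long 62.3 z 0.047
px [275 193   9  10  67] c 564.5 102.3 wh 9.0 8.9 long 0.7 z 0.0472
px [154 229  15  16 124] c 613.1 -32.9 wh 13.1 17.1 long 179.6 z 0.0483
px [207 229  12  16 160] c 612.7 25.7 wh 17.7 11.9 long 1.9 z 0.0431
px [345 229  11  16 166] c 610.4 185.1 wh 18.0 11.6 long 2.4 z 0.043
px [395 229   7  11  41] c 604.5 237.5 wh 3.5 10.0 long 158.0 z 0.0474
px [ 197  188   38   64 1531] c 600.0 25.6 wh 79.8 44.2 long 0.4 z 0.02
px [ 328  192   38   60 1508] c 600.6 185.3 wh 75.1 44.2 long 0.8 z 0.02
```

View pics/w13z.png

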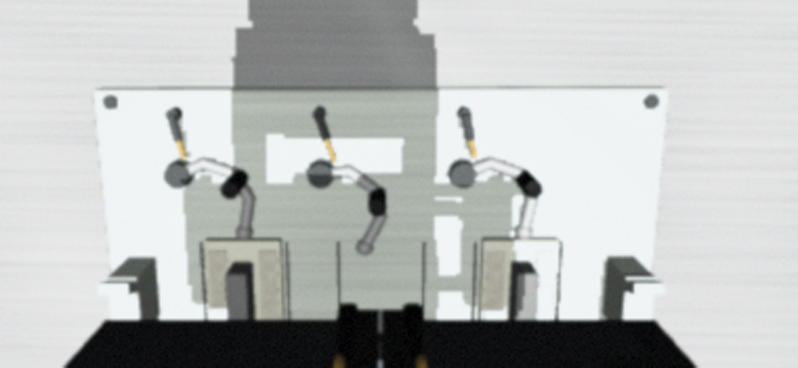

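Emit:
play_rows --commands '[[[0.01,-0.035,0],[0,0,-0.18]],[[0.02,-0.07,0],[0,0,-0.36]],[[0.03,-0.105,0],[0,0,-0.54]],[[0.04,-0.14,-0.01],[0,0,-0.72]],[[0.05,-0.175,-0.02],[0,0,-0.9]],[[0.06,-0.21,-0.03],[0,0,-1.08]],[[0.07,-0.245,-0.04],[0,0,-1.26]],[[0.08,-0.28,-0.05],[0,0,-1.44]],[[0.09,-0.32,-0.05],[0,0,-1.62]],[[0.097,-0.324,-0.05],[0,0,-1.665]]]' --gripper 0.04

```text
time_s: 46.92
position: [0.6353, -0.2232, 0.2286]
tcp_rot: [[0.996, -0.003, 0.085], [-0.085, 0.001, 0.996], [-0.003, -1.0, 0.001]]
force: [0.1, 0.9, -0.9]
opening: 0.456
```

Emit:
play_rows --commands '[[[0,0,0],[0,0,0]],[[0,0,0],[0,0,0]]]'

```text
time_s: 47.18
position: [0.635, -0.2194, 0.2302]
tcp_rot: [[0.997, -0.003, 0.079], [-0.079, 0.001, 0.997], [-0.003, -1.0, 0.001]]
force: [-0.5, -0.5, 0.8]
opening: 0.46
```

```bash
python3 - <<'E'
from h import *
st();c=look("w14")
blobs(c,.026,.042,(.635,-.264),.1)
blobs(c,.008,.042,(.635,-.264),.2,60,250)
E
```

```text
47.17 [ 0.635  -0.2194  0.2302] x [ 0.997 -0.079 -0.003] y [-0.003  0.001 -1.   ] F [-0.5 -0.5  0.8] op 40.0 q [-29.  33.  74.   0.  73. -24.]
px [369 229  15  16 132] c 725.4 -284.7 wh 20.1 8.2 long 52.2 z 0.0362
px [273 236  13   9 109] c 627.6 -281.7 wh 6.7 12.7 long 175.9 z 0.0343
px [ 273  106   15  144 1865] c 633.7 -218.4 wh 143.9 13.9 long 84.7 z 0.0113
px [ 365  208  120   42 1587] c 775.7 -276.7 wh 117.8 27.0 long 18.4 z 0.0284
```

Emit:
play_rows --commands '[[[-0.009,-0.04,0],[0,0,-0.013]],[[-0.009,-0.08,-0.03],[0,0,-0.013]],[[-0.009,-0.081,-0.07],[0,0,-0.013]],[[-0.009,-0.081,-0.11],[0,0,-0.013]],[[-0.009,-0.081,-0.13],[0,0,-0.013]],[[-0.009,-0.081,-0.13],[0,0,-0.013]],[[-0.009,-0.081,-0.13],[0,0,-0.013]]]'

```text
time_s: 48.1
position: [0.6281, -0.3018, 0.1035]
tcp_rot: [[0.996, 0.003, 0.092], [-0.092, -0.002, 0.996], [0.003, -1.0, -0.002]]
force: [-1.1, -0.8, 0.7]
opening: 0.457
```

```bash
python3 - <<'E'
from h import *
st();c=look("w15")
blobs(c,.026,.042,(.626,-.3),.06)
blobs(c,.007,.018,(.626,-.25),.12,60,250)
E
```

```text
48.1 [ 0.6281 -0.3018  0.1035] x [ 0.996 -0.092  0.003] y [ 0.003 -0.002 -1.   ] F [-1.1 -0.8  0.7] op 39.8 q [-35.  43.  76.  -0.  61. -30.]
px [ 267  183   22   62 1277] c 626.4 -299.1 wh 40.9 13.9 long 84.9 z 0.0351
px [ 266    0   22  184 3793] c 632.9 -223.1 wh 116.9 13.7 long 84.9 z 0.0113
px [409 162  34  59 361] c 726.2 -294.5 wh 43.4 16.5 long 66.3 z 0.0127
```

Emit:
play_rows --commands '[[[-0.002,0.001,-0.03],[0,0,0]],[[-0.002,0.001,-0.055],[0,0,0]],[[-0.002,0.001,-0.075],[0,0,0]],[[-0.002,0.001,-0.086],[0,0,0]],[[-0.002,0.001,-0.09],[0,0,0]],[[-0.002,0.001,-0.09],[0,0,0]],[[-0.002,0.001,-0.09],[0,0,0]]]'

```text
time_s: 49.02
position: [0.6254, -0.3008, 0.0125]
tcp_rot: [[0.996, 0.001, 0.093], [-0.093, -0.001, 0.996], [0.001, -1.0, -0.001]]
force: [0.2, -1.1, -0.6]
opening: 0.464
```

Emit:
play_rows --commands '[[[0,0,0],[0,0,0]],[[0,0,0],[0,0,0]],[[0,0,0],[0,0,0]],[[0,0,0],[0,0,0]],[[0,0,0],[0,0,0]],[[0,0,0],[0,0,0]],[[0,0,0],[0,0,0]]]' --gripper 0

```text
time_s: 49.9
position: [0.6251, -0.3005, 0.0119]
tcp_rot: [[0.996, 0.001, 0.093], [-0.093, -0.0, 0.996], [0.001, -1.0, -0.0]]
force: [1.0, -0.1, 1.7]
opening: 0.161
```

Emit:
play_rows --commands '[[[0,0,0.02],[0,0,0]],[[0,0,0.06],[0,0,0]],[[0,0,0.1],[0,0,0]],[[0,0,0.13],[0,0,0.02]],[[0,0.03,0.13],[0,0,0.05]],[[0,0.07,0.13],[0,0,0.08]],[[0,0.115,0.13],[0,0,0.108]],[[0,0.16,0.13],[0,0,0.108]],[[-0.002,0.205,0.13],[0,0,0.108]],[[-0.003,0.25,0.13],[0,0,0.108]]]'

```text
time_s: 51.15
position: [0.6195, -0.0471, 0.1406]
tcp_rot: [[1.0, -0.004, -0.016], [0.016, 0.002, 1.0], [-0.004, -1.0, 0.002]]
force: [0.5, -0.2, -2.8]
opening: 0.155
```

Emit:
play_rows --commands '[[[-0.001,0.045,0],[0,0,0]],[[-0.002,0.09,0],[0,0,0]],[[-0.002,0.13,0],[0,0,0]],[[-0.002,0.15,0],[0,0,0]],[[-0.002,0.156,0],[0,0,0]],[[-0.002,0.156,-0.02],[0,0,0]],[[-0.002,0.156,-0.04],[0,0,0]],[[-0.002,0.156,-0.05],[0,0,0]],[[-0.002,0.156,-0.05],[0,0,0]],[[-0.002,0.156,-0.05],[0,0,0]]]'

```text
time_s: 52.4
position: [0.6205, 0.1051, 0.0923]
tcp_rot: [[1.0, 0.001, -0.014], [0.014, -0.0, 1.0], [0.001, -1.0, -0.0]]
force: [0.4, 0.4, -1.2]
opening: 0.156
```

```bash
python3 - <<'E'
from h import *
st();c=look("w16")
for z0,z1 in((.072,.1),(.054,.07),(.07,.13)): print(z0);blobs(c,z0,z1,(.62,.19),.13,40,260)
cv2.imwrite("pics/w16z.png",c["frame"][:,:,::-1])
E
```

```text
52.4 [0.6205 0.1051 0.0923] x [1.    0.014 0.001] y [ 0.001 -0.    -1.   ] F [ 0.4  0.4 -1.2] op 13.6 q [-1. 39. 87. -0. 53. -1.]
0.072
px [ 263    0   35  227 7107] c 619.3 172.1 wh 14.1 96.0 long 90.9 z 0.0917
0.054
0.07
px [ 243    0   76  260 8804] c 619.7 167.2 wh 31.6 105.9 long 90.5 z 0.0919
```

View pics/w16.png

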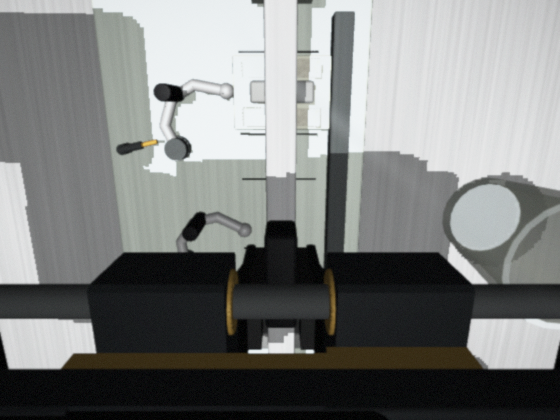

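Emit:
play_rows --commands '[[[0,0,-0.008],[0,0,0]],[[0,0,-0.016],[0,0,0]],[[0,0,-0.022],[0,0,0]],[[0,0,-0.026],[0,0,0]],[[0,0,-0.029],[0,0,0]],[[0,0,-0.031],[0,0,0]],[[0,0,-0.031],[0,0,0]]]'

```text
time_s: 53.32
position: [0.6198, 0.1056, 0.0618]
tcp_rot: [[1.0, 0.0, -0.015], [0.015, -0.0, 1.0], [0.0, -1.0, -0.0]]
force: [-2.2, -0.3, 5.1]
opening: 0.159
```

Emit:
play_rows --commands '[[[0,0,0],[0,0,0]],[[0,0,0],[0,0,0]],[[0,0,0],[0,0,0]],[[0,0,0],[0,0,0]],[[0,0,0.02],[0,0,0]],[[0,0,0.05],[0,0,0]],[[0,0,0.1],[0,0,0]],[[0,0,0.15],[0,0,0]],[[-0.05,0,0.2],[0,0,0]],[[-0.05,0,0.2],[0,0,0]]]' --gripper 0.034

```text
time_s: 54.58
position: [0.5693, 0.1059, 0.2641]
tcp_rot: [[1.0, 0.005, -0.016], [0.016, 0.0, 1.0], [0.005, -1.0, 0.0]]
force: [-0.0, 0.6, 1.0]
opening: 0.39
```

Emit:
play_rows --commands '[[[-0.03,0,0.03],[0,0,0.18]],[[-0.05,0,0.03],[0,0,0.36]],[[-0.05,0,0.03],[0,0,0.54]],[[-0.05,0,0.03],[0,0,0.72]],[[-0.05,0,0.03],[0,0,0.9]],[[-0.05,0,0.03],[0,0,1.08]],[[-0.05,0,0.03],[0,0,1.26]],[[-0.05,0,0.03],[0,0,1.44]],[[-0.05,0,0.03],[0,0,1.57]],[[-0.05,0,0.03],[0,0,1.57]]]'

```text
time_s: 55.82
position: [0.5198, 0.1055, 0.2895]
tcp_rot: [[-0.012, -0.002, -1.0], [1.0, 0.0, -0.012], [0.0, -1.0, 0.002]]
force: [0.3, -0.2, 1.0]
opening: 0.387
```

```bash
python3 - <<'E'
from h import *
st();c=look("w17")
print("pins");blobs(c,.040,.053,(.55,.10),.1,15)
print("bar top");blobs(c,.056,.07,(.62,.105),.17,30,262)
print("carriers");blobs(c,.016,.05,(.605,.026),.05,30,262); blobs(c,.016,.05,(.605,.185),.05,30,262)
for n in("side","scene"):
    s=dict(capture(n));P=(np.stack(np.meshgrid(np.arange(560),np.arange(420)),-1).reshape(-1,2));
    blobs(s,.056,.068,(.62,.105),.17,30,420)
    cv2.imwrite(f"pics/{n}17.png",s["frame"][:,:,::-1])
a=cv2.imread("pics/w17.png")[100:300,110:450];b=cv2.imread("pics/side17.png")[215:375,165:315]
cv2.imwrite("pics/f.png",np.hstack([cv2.resize(a,(450,265)),cv2.resize(b,(340,265))]))
E
```

```text
55.83 [0.5198 0.1055 0.2895] x [-0.012  1.     0.   ] y [-0.002  0.    -1.   ] F [ 0.3 -0.2  1. ] op 33.7 q [ -1.  18.  90.   0.  72. -91.]
pins
px [344 199  10  10  71] c 554.2 184.3 wh 9.3 9.2 long 31.5 z 0.047
px [205 200  10   9  69] c 556.3 24.7 wh 8.8 9.3 long 135.7 z 0.0468
px [273 207   9  10  68] c 564.4 102.8 wh 9.4 8.8 long 40.6 z 0.047
px [208 242  10   3  29] c 604.9 25.8 wh 11.2 2.4 long 88.4 z 0.0424
bar top
px [149 247  17   5  71] c 605.3 -34.1 wh 16.5 6.6 long 79.7 z 0.0629
px [394 247  16   5  80] c 601.7 244.4 wh 6.6 16.2 long 100.3 z 0.0632
px [196 255  25   7 163] c 616.7 23.4 wh 6.9 27.4 long 90.6 z 0.0607
px [245 254  72   8 425] c 615.3 106.7 wh 7.6 81.8 long 90.3 z 0.0612
px [341 254  25   8 182] c 614.4 190.3 wh 7.7 28.2 long 91.3 z 0.061
carriers
px [ 198  198   36   55 1040] c 590.6 25.5 wh 70.8 43.9 long 0.7 z 0.0199
px [326 205  36  48 977] c 589.6 185.5 wh 44.5 68.9 long 179.7 z 0.0199
px [193 225  56 124 908] c 619.6 106.0 wh 27.9 309.8 long 93.8 z 0.0617
px [151 250  19   7  75] c 770.4 75.8 wh 38.2 10.0 long 10.5 z 0.0624
px [142 260  32  18 113] c 754.1 120.4 wh 64.4 24.3 long 35.1 z 0.0622
px [187 332   8  11  58] c 633.5 245.6 wh 9.6 17.7 long 93.4 z 0.0629
px [203 336   7  11  37] c 602.3 244.9 wh 17.7 6.9 long 87.0 z 0.0636
px [296 234 130  70 997] c 621.3 105.8 wh 39.5 309.6 long 91.0 z 0.0628
px [314 304  30  19 106] c 750.9 99.1 wh 29.1 59.9 long 106.6 z 0.0618
```

View pics/f.png

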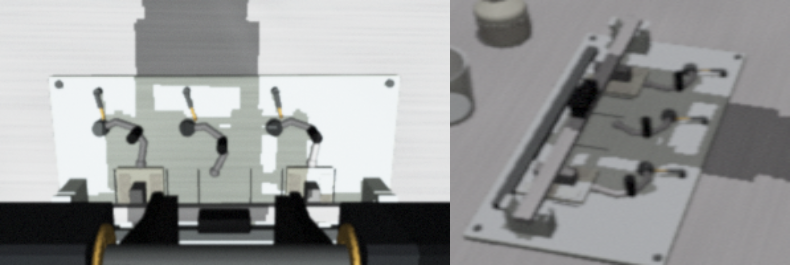

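```bash
python3 -c "
from rig import *
print(hand_in())"
```

```text
the job is handed in; nothing more can be done
None
```

I clipped both carriers present onto the stage, one in the right-hand place (place0) and one in the left-hand place (place2). I then laid the retaining bar in both saddles and handed in at about 56 s. `hand_in()` gives no verdict, so the checks below are my own.

**Last checks (wrist, side and scene views)**
- **Arms:** the place0 and place2 pins stand about 9.5 mm back from their fully-in positions. That puts both arms at about 0.28 rad, inside the 0.18–0.44 band.
- **Carriers:** both are flat on the deck, square within about 0.01 rad and sideways within about 1 mm. I judged flushness from where each carrier met the rail when I pressed it home; I did not measure that edge again afterwards.
- **Bar:** its top is at about 61.5 mm, so its underside is at about 49.5 mm against the 50 mm saddle floors. It is centred within about 1 mm, lies within about 1° of the stage's y axis, and its grip is up.
- **Clearance:** the gripper was clear of everything. The bystanders looked untouched in the pictures, but I did not measure them again.

**What went wrong or disagreed**
- **Fingertips:** they ended about 29 mm short of where the description puts them. My first pin pushes and carrier grasps passed over the top and closed on nothing; I corrected the heights from the wrist depth.
- **Arm releases:** the first push to release the place0 arm jammed at about 20 N per axis because I was off-centre on the pin. The second try worked.
- **Bar knocked:** the bar had been shifted about 3–4 cm along its length before I fetched it, so I found it again first.

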